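Strip a suspension link: drive out the bushing, stack the side plates

TASK

Finish stripping the suspension link: use the orange-handled drift to push the worn brass bushing all the way out of the red link, then lay the drift down inside the yellow outline on the bench. Bring the thin aluminium side plates lying on the dark surface plate (three or four of them) to the blue block and leave them there in one flat pile, centred on the block and lined up with it, and tip over neither the oil bottle, the grease jar nor the mug.

Things in the scene. Friction and masses are not known exactly. Their poses are not given: they have to be found in the camera images.
- surface_plate: a dark steel inspection block fixed to the bench on the robot's left, 190 (x) x 260 (y) x 50 mm high, flat on top and polished, so that the plates slide easily on it (friction about 0.3). Origin: centre of its underside; z up. Its front edge, 95 mm from the origin along its -x, faces the robot; nothing stands on the bench before that edge
- plate1: aluminium side plate, 120 x 40 x 3 mm, 40 g, three dark dots for holes. Origin: centre of its underside; x along its length, z up. Lies flat on the surface plate, length about along that one's x. Too thin to grip lying flat: pressed lightly it slides with the fingertip, and with 45 mm over the edge it can be gripped across its width. Three or four of plate1 to plate4 are present
- plate2: aluminium side plate, 120 x 40 x 3 mm, 40 g, three dark dots for holes. Origin: centre of its underside; x along its length, z up. Lies flat on the surface plate, length about along that one's x. Too thin to grip lying flat: pressed lightly it slides with the fingertip, and with 45 mm over the edge it can be gripped across its width. Three or four of plate1 to plate4 are present
- plate3: aluminium side plate, 120 x 40 x 3 mm, 40 g, three dark dots for holes. Origin: centre of its underside; x along its length, z up. Lies flat on the surface plate, length about along that one's x. Too thin to grip lying flat: pressed lightly it slides with the fingertip, and with 45 mm over the edge it can be gripped across its width. Three or four of plate1 to plate4 are present
- plate4: aluminium side plate, 120 x 40 x 3 mm, 40 g, three dark dots for holes. Origin: centre of its underside; x along its length, z up. Lies flat on the surface plate, length about along that one's x. Too thin to grip lying flat: pressed lightly it slides with the fingertip, and with 45 mm over the edge it can be gripped across its width. Three or four of plate1 to plate4 are present
- stack_block: a fixed blue plastic block, 40 (x) x 50 (y) x 60 mm high, that carries the pile with the plates' 120 mm length along its x, so that they overhang it by 40 mm at both ends. Origin: centre of its underside
- stack_top (a point): centre of the blue block's top face, 60 mm above the bench; axes as the block's
- link: red suspension link, a fixed block 30 (x) x 70 (y) x 80 mm high on a steel base 100 x 110 x 10 mm. Origin: centre of the block's underside, at bench level. A 17 mm round bore goes through along its x, axis 45 mm above the bench, at y = 0. On the far side (+x) a steel trough 24 mm wide carries the bushing when it is out
- bore_mouth (a point): centre of the bore's mouth in the link's near face (the -x face, 15 mm from the link's origin), where the drift goes in along the link's +x; the mouth has a 3 mm chamfer; axes as the link's
- bushing (a joint): how far (m) the worn brass bushing (20 mm long, 15.4 mm across) has been pushed along the link's +x: 0 at the start, when it is flush with the far face and its near end is 10 mm inside the bore mouth; 0.020 when it has just left the bore; stop at 0.030. Takes about 7 N (8 N at 25 mm/s) and stays where it is left
- drift: the drift, 130 mm long, 110 g: orange square handle 14 x 14 x 60 mm (65 to 5 mm behind the origin along x), then a round steel rod of 10 mm diameter to 65 mm before the origin, on one axis 7 mm above the underside. Origin: under the middle of its length, at its underside; x points to the tip, z up. Lies on the bench before the link
- drift_tip (a point): the end of the drift's steel rod, on its axis
- drift_mark: a yellow rectangle painted on the bench at the robot's right, 170 x 44 mm inside, flat. Origin: its centre; x along its length. The drift may lie in it either way round
- oil_bottle: a green plastic bottle, 52 mm across and 140 mm tall, loose; origin at its underside's centre, z up
- grease_jar: a white jar, 56 mm across and 50 mm tall, loose; origin at its underside's centre, z up
- mug: a blue mug, 80 mm across and 90 mm tall, loose; origin at its underside's centre, z up
There are look-alikes about, which are no part of the job. Of the things that look like the drift, take the one that is farthest to the robot's left at the start.

How it is judged (in metres and radians):
On the way, in this order (a step that is already met when the one before it is completed fails the run):
1. the bushing is pushed out of the bore (value of joint bushing above 0.021 m), for 0.2 s.
2. the drift lies inside the yellow outline (x of drift in the frame of drift_mark between -0.022 and 0.022 m and y of drift in the frame of drift_mark between -0.017 and 0.017 m and angle between the x axis of drift and the x axis of drift_mark, either way round below 0.24 rad and height (world z) of drift below 0.016 m and linear speed of drift below 0.03 m/s), for 0.2 s.
At the end, for the whole second after the job is handed in: Bushing out (21 mm or more); drift at rest inside the outline (22 mm along, 17 mm across, 0.24 rad from its centre line); each plate present flat and still in one pile on the blue block, centre within 12 mm of the block's, length within 0.2 rad of its x (all of step 2 and value of joint bushing above 0.021 m and horizontal distance between each of plate1, plate2, plate3, plate4 and stack_top below 0.012 m and angle between the x axis of each of plate1, plate2, plate3, plate4 and the x axis of stack_block, either way round below 0.2 rad and (angle between plate1's own z axis and vertical below 0.1 rad or angle between plate1's own z axis and vertical above 3.04 rad) and z of plate1 in the frame of stack_top between -0.003 and 0.0125 m and linear speed of each of plate1, plate2, plate3, plate4 below 0.03 m/s and (angle between plate2's own z axis and vertical below 0.1 rad or angle between plate2's own z axis and vertical above 3.04 rad) and z of plate2 in the frame of stack_top between -0.003 and 0.0125 m and (angle between plate3's own z axis and vertical below 0.1 rad or angle between plate3's own z axis and vertical above 3.04 rad) and z of plate3 in the frame of stack_top between -0.003 and 0.0125 m and (angle between plate4's own z axis and vertical below 0.1 rad or angle between plate4's own z axis and vertical above 3.04 rad) and z of plate4 in the frame of stack_top between -0.003 and 0.0125 m); the robot touches nothing.
It fails at once if the oil bottle is tipped over (angle between oil_bottle's own z axis and vertical above 0.6 rad).
It fails at once if the grease jar is tipped over (angle between grease_jar's own z axis and vertical above 0.6 rad).
It fails at once if the mug is tipped over (angle between mug's own z axis and vertical above 0.6 rad).
Of plate1, plate2, plate3, plate4 only 3 to 4 are there at a start; the rules pass over those that are not, and their reading is None.
At some moment in a run one of drift may be knocked a few centimetres aside while the robot is not near it.
It also fails if it takes over 210 s, if anything falls off the work surface, if the arm or the gripper's body presses on something with over 40 N, if the wrist force passes 120 N, or if a joint passes its speed limit or range.

ROBOT

A 6-joint arm with a two-finger parallel gripper is mounted at the origin on the work surface. World frame = base frame: x ahead of the robot, y to its left, z up, the work surface at z = 0. Lengths are in m, angles in degrees, forces in N, time in s.
With the tool pointing down it reaches from about 0.375 to 0.9 m from the base axis. Payload 3.1 kg.
Tool frame: the origin (TCP) lies at the very end of the fingers, on their centre line; the grasp point (between the pads) lies 19 mm behind it; z points along the fingers, y is the line along which they close (so a half turn about z gives the same grasp; the last joint's range is limited). The gripper opens to 87 mm and grips with 3 to 60 N. Pads are 19 mm wide; open, the fingers measure 117 mm over their backs; the gripper's body (75 mm by 190 mm) begins 51 mm behind the grasp point.
Start: joints at [57.324, 30.224, 82.088, -0, 67.689, -10.227], TCP at [0.239, 0.578, 0.223] pointing down, gripper open.
Joint ranges: [-176.69, 176.69], [-43.24, 126.21], [12.49, 139.97], [-82, 262], [0, 151.66], [-163.58, 163.58]. Speed limits (degrees/s): [159.86, 159.86, 180, 180, 180, 180].

INTERFACE

Orientations are given as a 3x3 rotation matrix whose columns are the frame's x, y, z axes.
In Python, from rig import bot gives the robot as it stands.
- The arm moves only by the tool move_arm, never from a script. Its argument "increments" is a list of rows, each an object with "xyz": the shift along the tool's x, y, z in mm, a list of three; "roll": the turn about the tool's z in rad; "grip": the opening in per cent of the stroke, from 0 (shut) to 100 (fully open). A call has 1 to 5 rows; each row shifts and turns the commanded pose from where the row before left it, along the tool's axes as they then stand; what a row does not reach is not made up. A row lasts 1/12 s, in which the tool goes at most 41.7 mm and 7.16 degrees, less where a joint would pass 70% of its speed; a pose out of reach is approached as far as the arm can. A call is refused whole if a number of a shift passes 41.7 or a number of a turn 0.125, either way. A call with a gripper value outside its range is refused whole. The fingers move at their own pace and stop on an object; the grip force is fixed at half the most. Time passes only in rows, so rows that do not move let the fingers close. It gives the time, the measured TCP pose, the force, the opening and the grip force at its end, in the units of the state.
- bot.read_state(): the state, without advancing time (a new reading comes with each control period).
- bot.capture(name): name is "scene" or "top" or "wrist"; returns (picture, depth): 420x560x3 uint8, red, green, blue; 420x560 float32, m along the optical axis (not along the pixel's ray), 0 where there is no reading.
- bot.camera_model(name): a dict with "intrinsics" (3x3 intrinsics, pixels), "rvec" (rotation vector, rad) and "tvec" (3), from world to camera coordinates, as OpenCV has them; the wrist camera has in their place "tool_from_camera" (4x4, takes a point from camera to tool coordinates, whose origin is the TCP and whose axes are the flange's). Camera axes: x right, y down, z forward; pixel columns grow to the right and rows downward; lengths in m; the calibration is good to about 2 mm. A picture is of the moment at which its call begins: read the wrist's pose just before it. camera_model takes no time and is no camera call.
- bot.hand_in(): hands the job in; it is judged then, once.
Trained networks look in the newest picture that a camera, given by its name, has taken for a name from the list of things; names that differ only in an ending like _2 or _b are one class to them, and where a whole thing is asked for, a point or a joint stands for the part that bears it (a point fixed in the world has none). Each returns a list of dicts, best first, with "conf" (0 to 1); they miss things now and then, are a little off and sometimes report something else, mostly with a low value. They report only what shows in the picture. A call takes as long as a camera call. They do not tell look-alikes from the thing itself.
- bot.spot_in(label, camera): "at" ([x, y, z] in m, in the coordinates of the camera as it stood for that picture, good to about 4 mm: the middle of the surface that is visible of it).
- bot.trace(label, camera): "mask" (420x560 bool, what is visible of it).
The state is a dict: "time_s": time; "joint_positions": joint angles; "qvel": joint speeds; "tau": joint torques, N m; "position": TCP position; "tcp_rot": TCP orientation; "force": force on the tool from outside, world axes, zero at the start; "moment": the same for the moment, N m; "opening": opening from 0.0 (shut) to 1.0 (fully open); "grasp_force": force on a finger pad.
Only numpy, scipy, OpenCV 4.12 (cv2) and the standard library are available. Lean on these libraries where they do the work, as an engineer would, in place of code of your own. Each camera call takes 0.05 s, during which the arm holds its last target. There are 200 camera calls.

## Working session

There is one attempt and no reset: what is moved stays moved. The work goes in short steps, Python scripts to look and compute and a tool call to move; the robot and the scene stay as the last step left them, time stands still between calls to the robot, and variables do not carry over. Pictures are saved under pics/ and viewed, at most 14 in all, crops included, and the job is handed in when it is done.

Besides the shell and the picture viewer there is one more tool, called by a JSON object that holds its "method" and its "body", one argument or row to a line. move_arm: Moves the arm, as the interface text tells. Its arguments: {"type":"object","properties":{"increments":{"type":"array"}},"required":["increments"]}

```bash
mkdir -p pics
cat > h.py <<'E'
from rig import bot
import numpy as np, cv2
def cam(name):
    m=bot.camera_model(name)
    if name!='wrist':
        R=cv2.Rodrigues(np.array(m['rvec'],float))[0]; t=np.array(m['tvec'],float).ravel()
        return np.array(m['intrinsics']),R.T,-R.T@t
    s=bot.read_state(); T=np.array(m['tool_from_camera']); R=np.array(s['tcp_rot']); p=np.array(s['position'])
    return np.array(m['intrinsics']),R@T[:3,:3],p+R@T[:3,3]
def world(uv,z,c):  # uv Nx2, depth z N
    K,R,t=c; uv=np.atleast_2d(uv); z=np.atleast_1d(z)
    ray=np.c_[(uv[:,0]-K[0,2])/K[0,0],(uv[:,1]-K[1,2])/K[1,1],np.ones(len(uv))]
    return (ray*z[:,None])@R.T+t
def onplane(uv,h,c):
    K,R,t=c; uv=np.atleast_2d(np.array(uv,float))
    ray=np.c_[(uv[:,0]-K[0,2])/K[0,0],(uv[:,1]-K[1,2])/K[1,1],np.ones(len(uv))]@R.T
    return t+ray*((h-t[2])/ray[:,2])[:,None]
def cloud(mask,d,c):
    v,u=np.nonzero(mask&(d>0)); return world(np.c_[u,v],d[v,u],c)
def snap(name,f=None):
    c=cam(name); im,d=bot.capture(name)
    if f: cv2.imwrite('pics/'+f,im[:,:,::-1])
    return im,d,c
def st():
    s=bot.read_state(); print(round(s['time_s'],2),np.round(s['position'],4),np.round(s['tcp_rot'],3).tolist(),'F',np.round(s['force'],1),'op',round(s['opening'],3),'g',round(s['grasp_force'],1))
def rect(P):
    r=cv2.minAreaRect((P[:,:2]*1000).astype(np.float32)); return np.round(r[0],1),np.round(r[1],1),round(r[2],1),np.round(np.percentile(P[:,2],[5,50,95])*1000,1)
E
python3 - <<'E'
from h import *
st()
for n in ['top','scene']:
    im,d,c=snap(n,n+'.png'); print(n,c[2].round(3))
    for l in ['surface_plate','plate1','stack_block','link','drift','drift_mark','oil_bottle','grease_jar','mug']:
        for r in bot.spot_in(l,n): print(l,round(r['conf'],2),(c[1]@np.array(r['at'])+c[2]).round(3))
        if n=='top':
            for r in bot.trace(l,n):
                P=cloud(r['mask'],d,c)
                if len(P)>20: print('  T',l,round(r['conf'],2),*rect(P))
E
```

```text
0.0 [0.2382 0.577  0.2216] [[-0.924, 0.382, -0.001], [0.382, 0.924, -0.002], [0.0, -0.002, -1.0]] F [-0.7 -0.4  0.7] op 0.999 g 0.0
top [ 0.336 -0.083  1.284]
surface_plate 0.8 [0.576 0.193 0.043]
  T surface_plate 0.71 [609.3 216.9] [285.1 206.2] 88.7 [31.  48.7 52.9]
  T surface_plate 0.57 [628.4 306.7] [120.7  41.8] 3.2 [47.9 52.  55.9]
plate1 0.91 [0.626 0.119 0.053]
plate1 0.89 [0.629 0.305 0.052]
plate1 0.66 [0.622 0.243 0.052]
  T plate1 0.92 [621.2 117.9] [118.4  40.7] 2.2 [47.9 51.9 55.8]
  T plate1 0.91 [625.5 243.1] [118.   42.1] 4.7 [47.8 52.  55.9]
  T plate1 0.87 [627.8 305.5] [120.6  43.5] 3.3 [48.  52.1 55.9]
stack_block 0.81 [ 0.505 -0.009  0.06 ]
stack_block 0.26 [ 0.641 -0.208  0.008]
  T stack_block 0.8 [513.1  -7.9] [51.9 51.2] 0.8 [ 1.9 58.1 62.9]
link 0.65 [ 0.64  -0.208  0.006]
  T link 0.73 [ 622.2 -402.8] [105.2  99.5] 46.1 [ 1.7 38.3 89.8]
  T link 0.66 [624.4 242.9] [120.2  41.7] 4.7 [47.9 52.  55.9]
  T link 0.6 [ 655.  -216.9] [113.3 105.2] 78.6 [ 5.8 13.6 80.9]
drift 0.78 [ 0.219 -0.401  0.013]
drift 0.62 [ 0.356 -0.507  0.011]
drift 0.52 [ 0.446 -0.187
[... 373 characters left out ...]
.641 -0.207  0.009]
grease_jar 0.37 [0.63  0.309 0.051]
  T grease_jar 0.92 [685.6 -34.8] [49.7 51.1] 77.7 [15.7 48.1 53.2]
mug 0.92 [ 0.627 -0.398  0.044]
  T mug 0.79 [ 615.6 -400.2] [104.5  80.4] 42.5 [ 2.1 39.2 89.8]
scene [ 0.911 -0.579  0.982]
surface_plate 0.97 [0.605 0.176 0.052]
plate1 0.78 [0.621 0.116 0.053]
plate1 0.61 [0.629 0.306 0.05 ]
stack_block 0.91 [ 0.512 -0.016  0.056]
link 0.61 [0.622 0.242 0.056]
link 0.55 [ 0.651 -0.23   0.029]
drift 0.68 [ 0.356 -0.52   0.014]
drift 0.65 [ 0.227 -0.405  0.012]
drift 0.54 [ 0.448 -0.191  0.011]
oil_bottle 0.64 [0.769 0.001 0.081]
grease_jar 0.69 [ 0.694 -0.048  0.049]
grease_jar 0.26 [0.623 0.239 0.052]
mug 0.94 [ 0.618 -0.395  0.042]
```

View pics/top.png

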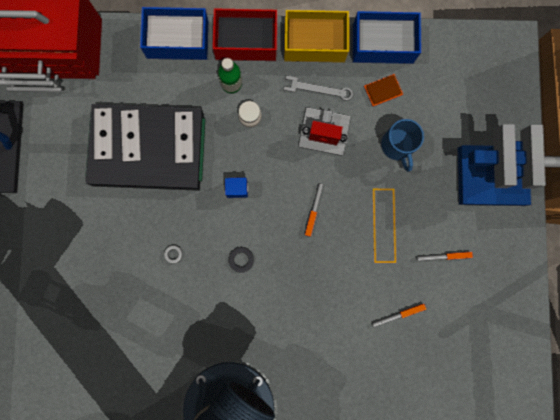

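View pics/scene.png

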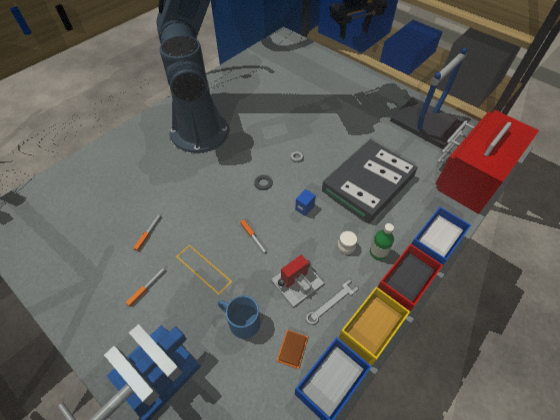

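```bash
cat > m.py <<'E'
from h import *
im,d,c=snap('top')
hsv=cv2.cvtColor(im,cv2.COLOR_RGB2HSV); H,S,V=[hsv[:,:,i].astype(int) for i in range(3)]
v,u=np.mgrid[0:420,0:560]
W=world(np.c_[u.ravel(),v.ravel()],d.ravel(),c).reshape(420,560,3)
box=lambda a,b,e,f:(W[:,:,0]>a)&(W[:,:,0]<b)&(W[:,:,1]>e)&(W[:,:,1]<f)
m=box(.57,.75,-.3,-.13)
red=m&((H<8)|(H>172))&(S>140)&(W[:,:,2]>.07); print('linktop',*rect(W[red]))
print('base',*rect(W[m&(W[:,:,2]>.004)&(W[:,:,2]<.02)]))
m=box(.38,.56,-.26,-.12)
o=m&(H<20)&(S>120)&(V>80); h=W[o]; print('handle',*rect(h))
a=W[m&(W[:,:,2]>.006)]; print('drift',*rect(a))
m=box(.28,.56,-.44,-.28)
y=m&(H>10)&(H<35)&(S>110); uv=np.c_[u[y],v[y]]; print('mark',*rect(onplane(uv,0,c)))
m=box(.45,.57,-.06,.05)
b=m&(W[:,:,2]>.053)&(H>100)&(H<130)&(S>100); print('block',*rect(W[b]))
m=box(.45,.75,.03,.4)
print('sp',*rect(W[m&(W[:,:,2]>.04)]))
E
python3 m.py
```

```text
linktop [ 638.8 -211.6] [69.9 31.6] 79.8 [74.4 79.2 83.2]
base [ 660.2 -215.5] [178.8 166.6] 0.7 [ 4.5  9.  13.8]
handle [ 429.4 -184.3] [16.5 61.6] 76.0 [ 0.4 12.7 16.8]
drift [ 470.3 -199. ] [113.3 154.5] 71.1 [ 6.8 12.1 16.6]
mark [ 429.  -360.2] [177.3  53.9] 0.9 [0. 0. 0.]
block [507.4  -6.8] [39.7 48.8] 2.5 [55.6 58.9 63.3]
sp [629.6 187.9] [310.  247.5] 88.7 [45.1 49.9 54.6]
```

{"method": "move_arm", "body": {
  "increments": [
    {"xyz": [0,0,0],"roll": -0.1,"grip": 100},
    {"xyz": [0,0,0],"roll": -0.048,"grip": 100},
    {"xyz": [-33.5,-23.3,0],"roll": 0,"grip": 100},
    {"xyz": [-33.5,-23.3,0],"roll": 0,"grip": 100},
    {"xyz": [-33.5,-23.3,0],"roll": 0,"grip": 100}
  ]
}}

```text
time_s: 1.92
position: [0.3195, 0.4849, 0.2225]
tcp_rot: [[-0.971, 0.239, 0.0], [0.239, 0.971, 0.0], [-0.0, 0.0, -1.0]]
force: [1.6, 1.2, 0.5]
opening: 0.999
grasp_force: 0.0
```

{"method": "move_arm", "body": {
  "increments": [
    {"xyz": [-33.5,-23.3,0],"roll": 0,"grip": 100},
    {"xyz": [-33.5,-23.3,0],"roll": 0,"grip": 100},
    {"xyz": [-33.5,-23.3,0],"roll": 0,"grip": 100},
    {"xyz": [-33.5,-23.3,0],"roll": 0,"grip": 100},
    {"xyz": [-33.5,-23.3,0],"roll": 0,"grip": 100}
  ]
}}

```text
time_s: 2.33
position: [0.4548, 0.3305, 0.2228]
tcp_rot: [[-0.97, 0.241, 0.0], [0.241, 0.97, 0.0], [-0.0, 0.0, -1.0]]
force: [1.0, 1.1, 0.7]
opening: 1.001
grasp_force: 0.0
```

{"method": "move_arm", "body": {
  "increments": [
    {"xyz": [-33.5,-23.3,0],"roll": 0,"grip": 100},
    {"xyz": [-6.8,-40.2,0],"roll": 0,"grip": 100},
    {"xyz": [-6.8,-40.2,0],"roll": 0,"grip": 100},
    {"xyz": [-6.8,-40.2,0],"roll": 0,"grip": 100},
    {"xyz": [-6.8,-40.2,0],"roll": 0,"grip": 100}
  ]
}}

```text
time_s: 2.75
position: [0.4679, 0.1369, 0.2226]
tcp_rot: [[-0.97, 0.241, 0.0], [0.241, 0.97, -0.0], [-0.0, 0.0, -1.0]]
force: [0.6, -0.5, 0.9]
opening: 1.0
grasp_force: 0.0
```

{"method": "move_arm", "body": {
  "increments": [
    {"xyz": [-6.8,-40.2,0],"roll": 0,"grip": 100},
    {"xyz": [-6.8,-40.2,0],"roll": 0,"grip": 100},
    {"xyz": [-6.8,-40.2,0],"roll": 0,"grip": 100},
    {"xyz": [-6.8,-40.2,0],"roll": 0,"grip": 100},
    {"xyz": [0,0,0],"roll": 0,"grip": 100}
  ]
}}

```text
time_s: 3.17
position: [0.4566, -0.0307, 0.223]
tcp_rot: [[-0.969, 0.249, 0.002], [0.249, 0.969, -0.004], [-0.003, -0.003, -1.0]]
force: [0.3, 0.8, 0.2]
opening: 1.003
grasp_force: 0.0
```

{"method": "move_arm", "body": {
  "increments": [
    {"xyz": [-6.8,-40.2,0],"roll": 0,"grip": 100},
    {"xyz": [-6.8,-40.2,0],"roll": 0,"grip": 100},
    {"xyz": [-6.8,-40.2,0],"roll": 0,"grip": 100},
    {"xyz": [-6.8,-31,0],"roll": 0,"grip": 100},
    {"xyz": [0,0,0],"roll": 0,"grip": 100}
  ]
}}

```text
time_s: 3.58
position: [0.4471, -0.1836, 0.2231]
tcp_rot: [[-0.969, 0.246, 0.003], [0.246, 0.969, -0.005], [-0.005, -0.004, -1.0]]
force: [0.1, 0.2, -0.3]
opening: 0.999
grasp_force: 0.0
```

```bash
cat > w.py <<'E'
import sys
from h import *
st()
im,d,c=snap('wrist',sys.argv[1]); print('cam',c[2].round(3))
hsv=cv2.cvtColor(im,cv2.COLOR_RGB2HSV); H,S,V=[hsv[:,:,i].astype(int) for i in range(3)]
v,u=np.mgrid[0:420,0:560]
W=world(np.c_[u.ravel(),v.ravel()],d.ravel(),c).reshape(420,560,3); ok=d>0
o=ok&(H<20)&(S>120)&(V>70)&(W[:,:,2]<.03)&(W[:,:,2]>.008)
if o.sum()>50: print('handle',*rect(W[o]))
for r in bot.trace('drift','wrist'):
    print('drift',round(r['conf'],2),*rect(cloud(r['mask']&(d>0)&(W[:,:,2]>.004),d,c)))
red=ok&((H<8)|(H>172))&(S>140)&(W[:,:,2]>.07)&(W[:,:,2]<.09)
if red.sum()>50: print('linktop',*rect(W[red]))
y=(H>10)&(H<35)&(S>110)&ok&(W[:,:,2]<.008)
if y.sum()>50: print('mark',*rect(onplane(np.c_[u[y],v[y]],0,c)))
E
python3 w.py w1.png
```

```text
3.58 [ 0.4471 -0.1836  0.2231] [[-0.969, 0.246, 0.003], [0.246, 0.969, -0.005], [-0.005, -0.004, -1.0]] F [ 0.1  0.2 -0.3] op 0.999 g 0.0
cam [ 0.381 -0.166  0.385]
handle [ 506.7 -234.6] [699.7 236.5] 42.1 [ 9.7 13.8 15.6]
drift 0.92 [ 462.3 -192.6] [ 13.4 128.3] 75.8 [ 9.1 13.  14.9]
drift 0.79 [ 352.6 -480.5] [13.8 90.6] 6.5 [ 7.3 11.3 14.3]
drift 0.59 [ 218.  -395.9] [ 15.8 119.1] 20.9 [ 5.9 12.3 14.8]
mark [ 391.1 -354.4] [340.5 211.3] 51.0 [0. 0. 0.]
```

View pics/w1.png

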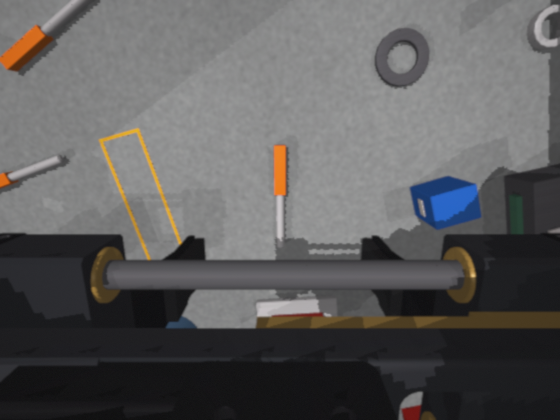

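{"method": "move_arm", "body": {
  "increments": [
    {"xyz": [5,-5,0],"roll": 0,"grip": 60},
    {"xyz": [0,0,40],"roll": 0,"grip": 60},
    {"xyz": [0,0,40],"roll": 0,"grip": 60},
    {"xyz": [0,0,40],"roll": 0,"grip": 60},
    {"xyz": [0,0,40],"roll": 0,"grip": 60}
  ]
}}

```text
time_s: 4.1
position: [0.4394, -0.1795, 0.0619]
tcp_rot: [[-0.971, 0.239, 0.001], [0.239, 0.971, -0.001], [-0.001, -0.0, -1.0]]
force: [0.9, -0.9, -0.2]
opening: 0.707
grasp_force: 0.0
```

{"method": "move_arm", "body": {
  "increments": [
    {"xyz": [0,0,30],"roll": 0,"grip": 60},
    {"xyz": [0,0,15],"roll": 0,"grip": 60},
    {"xyz": [0,0,8],"roll": 0,"grip": 60},
    {"xyz": [0,0,3],"roll": 0,"grip": 60},
    {"xyz": [0,0,0],"roll": 0,"grip": 60}
  ]
}}

```text
time_s: 4.52
position: [0.4395, -0.1803, 0.0066]
tcp_rot: [[-0.971, 0.24, -0.0], [0.24, 0.971, 0.0], [0.0, 0.0, -1.0]]
force: [0.3, -1.0, -0.1]
opening: 0.602
grasp_force: 0.0
```

{"method": "move_arm", "body": {
  "increments": [
    {"xyz": [-3,-6.5,3],"roll": 0,"grip": 60},
    {"xyz": [0,0,0],"roll": 0,"grip": 60},
    {"xyz": [0,0,0],"roll": 0,"grip": 0},
    {"xyz": [0,0,0],"roll": 0,"grip": 0},
    {"xyz": [0,0,0],"roll": 0,"grip": 0}
  ]
}}

```text
time_s: 4.93
position: [0.441, -0.1885, 0.0042]
tcp_rot: [[-0.97, 0.242, 0.001], [0.242, 0.97, -0.001], [-0.001, -0.0, -1.0]]
force: [-0.3, -0.6, 0.5]
opening: 0.456
grasp_force: 0.0
```

{"method": "move_arm", "body": {
  "increments": [
    {"xyz": [0,0,0],"roll": 0,"grip": 0},
    {"xyz": [0,0,0],"roll": 0,"grip": 0},
    {"xyz": [0,0,0],"roll": 0,"grip": 0},
    {"xyz": [0,0,0],"roll": 0,"grip": 0},
    {"xyz": [0,0,0],"roll": 0,"grip": 0}
  ]
}}

```text
time_s: 5.35
position: [0.4407, -0.1881, 0.0036]
tcp_rot: [[-0.97, 0.241, -0.0], [0.241, 0.97, 0.0], [0.0, 0.0, -1.0]]
force: [-0.2, -0.4, 0.5]
opening: 0.153
grasp_force: 30.0
```

{"method": "move_arm", "body": {
  "increments": [
    {"xyz": [0,0,-20],"roll": 0,"grip": 0},
    {"xyz": [0,0,-18],"roll": 0,"grip": 0},
    {"xyz": [0,0,0],"roll": -0.065,"grip": 0},
    {"xyz": [-20,4,0],"roll": 0,"grip": 0},
    {"xyz": [-25,4,0],"roll": 0,"grip": 0}
  ]
}}

```text
time_s: 5.77
position: [0.4846, -0.1874, 0.0416]
tcp_rot: [[-0.984, 0.179, -0.004], [0.179, 0.984, 0.002], [0.004, 0.001, -1.0]]
force: [-0.3, -1.9, -2.0]
opening: 0.155
grasp_force: 30.0
```

{"method": "move_arm", "body": {
  "increments": [
    {"xyz": [-15,4,0],"roll": 0,"grip": 0},
    {"xyz": [-7,0,0],"roll": 0,"grip": 0},
    {"xyz": [0,0,0],"roll": 0,"grip": 0},
    {"xyz": [0,0,0],"roll": 0,"grip": 0}
  ]
}}

```text
time_s: 6.1
position: [0.5077, -0.1878, 0.0411]
tcp_rot: [[-0.984, 0.177, -0.002], [0.177, 0.984, 0.001], [0.002, 0.001, -1.0]]
force: [-0.5, -0.2, -1.5]
opening: 0.158
grasp_force: 30.0
```

```bash
cat > t.py <<'E'
from h import *
st()
for n in ['scene','top']:
    im,d,c=snap(n,'p_'+n+'.png')
    v,u=np.mgrid[0:420,0:560]
    W=world(np.c_[u.ravel(),v.ravel()],d.ravel(),c).reshape(420,560,3); ok=d>0
    for l in ['drift','link']:
        for r in bot.trace(l,n):
            m=r['mask']&ok
            print(n,l,round(r['conf'],2),*rect(cloud(m,d,c)))
    hsv=cv2.cvtColor(im,cv2.COLOR_RGB2HSV)
    m=(abs(W[:,:,0]-.64)<.06)&(abs(W[:,:,1]+.21)<.06)&((hsv[:,:,0]<8)|(hsv[:,:,0]>172))&(hsv[:,:,1]>140)&(W[:,:,2]>.073); print('linktop',*rect(W[m]))
    m=(abs(W[:,:,0]-.57)<.04)&(abs(W[:,:,1]+.20)<.03)&(abs(W[:,:,2]-.046)<.012)
    if m.sum()>20:
        print(n,'rod',m.sum(),*rect(W[m])); P=W[m]; 
        for x in (.54,.56,.58): 
            q=P[abs(P[:,0]-x)<.008]; print(x,len(q),q.mean(0).round(4) if len(q) else '')
    p=cv2.resize(im[130:280,230:430] if n=='scene' else im[70:220,230:430],None,fx=3,fy=3,interpolation=2)
    cv2.imwrite(f'pics/c_{n}.png',p[:,:,::-1])
E
python3 t.py
```

```text
6.1 [ 0.5077 -0.1878  0.0411] [[-0.984, 0.177, -0.002], [0.177, 0.984, 0.001], [0.002, 0.001, -1.0]] F [-0.5 -0.2 -1.5] op 0.158 g 30.0
scene drift 0.61 [ 217.8 -392.8] [ 14.8 127.1] 20.7 [ 5.6 12.5 17. ]
scene drift 0.51 [ 353.2 -503. ] [ 20.1 125.1] 7.9 [ 1.3 12.2 16.4]
scene drift 0.4 [ 544.6 -194.8] [44.9 96. ] 78.1 [ 1.3 48.3 52.3]
scene link 0.86 [ 653.  -216.9] [111.1 100.2] 79.8 [ 7.6 25.6 81.1]
linktop [ 638.4 -214.6] [69.3 30.4] 78.8 [76.9 79.9 82.8]
scene rod 77 [ 560.8 -198.1] [ 9.5 62.8] 79.9 [45.  47.9 50.7]
0.54 18 [ 0.5398 -0.1949  0.0483]
0.56 19 [ 0.5602 -0.1989  0.0478]
0.58 19 [ 0.5802 -0.202   0.0486]
top drift 0.74 [ 355.6 -498.4] [ 13.8 127.7] 5.3 [ 7.  12.2 17.5]
top drift 0.53 [ 216.1 -393. ] [ 19.1 133.2] 20.8 [-0.7 11.8 17.1]
top link 0.67 [777.2  26.1] [80.7 48.3] 48.2 [ 21.9  91.4 140.3]
top link 0.61 [ 623.8 -209.5] [111.6 170.7] 79.2 [ 5.8 32.2 81.7]
linktop [ 639.  -211.8] [70.1 31. ] 77.8 [75.4 79.3 83. ]
```

View pics/p_scene.png

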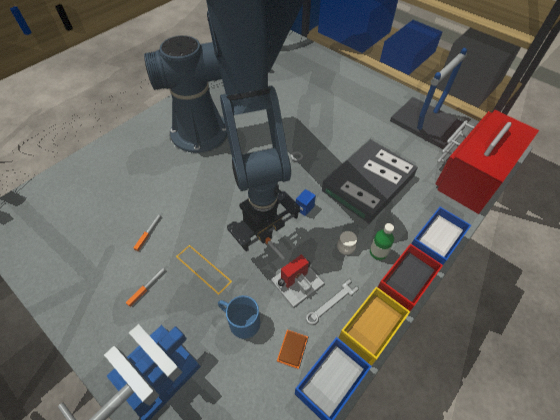

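{"method": "move_arm", "body": {
  "increments": [
    {"xyz": [0,-0.5,-0.3],"roll": 0.012,"grip": 0},
    {"xyz": [-10,0,0],"roll": 0,"grip": 0},
    {"xyz": [-10,0,0],"roll": 0,"grip": 0},
    {"xyz": [-8,0,0],"roll": 0,"grip": 0},
    {"xyz": [-5,0,0],"roll": 0,"grip": 0}
  ]
}}

```text
time_s: 6.82
position: [0.5423, -0.1956, 0.042]
tcp_rot: [[-0.982, 0.19, 0.001], [0.19, 0.982, -0.001], [-0.001, -0.0, -1.0]]
force: [0.5, 0.7, -1.3]
opening: 0.158
grasp_force: 30.0
```

{"method": "move_arm", "body": {
  "increments": [
    {"xyz": [-3,0,0],"roll": 0,"grip": 0},
    {"xyz": [-3,0,0],"roll": 0,"grip": 0},
    {"xyz": [-2,0,0],"roll": 0,"grip": 0},
    {"xyz": [-2,0,0],"roll": 0,"grip": 0},
    {"xyz": [-2,0,0],"roll": 0,"grip": 0}
  ]
}}

```text
time_s: 7.23
position: [0.5491, -0.1958, 0.0411]
tcp_rot: [[-0.982, 0.189, -0.009], [0.189, 0.982, 0.004], [0.009, 0.002, -1.0]]
force: [-8.0, -0.2, 1.6]
opening: 0.158
grasp_force: 30.0
```

{"method": "move_arm", "body": {
  "increments": [
    {"xyz": [-2,0,0],"roll": 0,"grip": 0},
    {"xyz": [-2,0,0],"roll": 0,"grip": 0},
    {"xyz": [-2,0,0],"roll": 0,"grip": 0},
    {"xyz": [-2,0,0],"roll": 0,"grip": 0},
    {"xyz": [-2,0,0],"roll": 0,"grip": 0}
  ]
}}

```text
time_s: 7.65
position: [0.5581, -0.1976, 0.041]
tcp_rot: [[-0.982, 0.19, -0.01], [0.19, 0.982, 0.004], [0.011, 0.002, -1.0]]
force: [-7.6, -0.9, 1.7]
opening: 0.16
grasp_force: 30.0
```

{"method": "move_arm", "body": {
  "increments": [
    {"xyz": [-2,0,0],"roll": 0,"grip": 0},
    {"xyz": [-2,0,0],"roll": 0,"grip": 0},
    {"xyz": [-2,0,0],"roll": 0,"grip": 0},
    {"xyz": [-2,0,0],"roll": 0,"grip": 0},
    {"xyz": [-2,0,0],"roll": 0,"grip": 0}
  ]
}}

```text
time_s: 8.07
position: [0.5678, -0.1995, 0.041]
tcp_rot: [[-0.982, 0.189, -0.01], [0.189, 0.982, 0.004], [0.011, 0.002, -1.0]]
force: [-8.8, 0.4, 1.8]
opening: 0.156
grasp_force: 30.0
```

{"method": "move_arm", "body": {
  "increments": [
    {"xyz": [-2,0,0],"roll": 0,"grip": 0},
    {"xyz": [-2,0,0],"roll": 0,"grip": 0},
    {"xyz": [-2,0,0],"roll": 0,"grip": 0},
    {"xyz": [-1,0,0],"roll": 0,"grip": 0},
    {"xyz": [0,0,0],"roll": 0,"grip": 0}
  ]
}}

```text
time_s: 8.48
position: [0.5754, -0.201, 0.0411]
tcp_rot: [[-0.982, 0.189, -0.009], [0.189, 0.982, 0.004], [0.009, 0.002, -1.0]]
force: [-7.0, 1.0, 1.9]
opening: 0.154
grasp_force: 30.0
```

Run:
```python
from h import *
im,d,c=snap('scene')
p=cv2.resize(im[220:320,240:380],None,fx=5,fy=5,interpolation=2); cv2.imwrite('pics/b.png',p[:,:,::-1])
hsv=cv2.cvtColor(im,cv2.COLOR_RGB2HSV)
v,u=np.mgrid[0:420,0:560]
W=world(np.c_[u.ravel(),v.ravel()],d.ravel(),c).reshape(420,560,3)
m=(abs(W[:,:,0]-.675)<.04)&(abs(W[:,:,1]+.218)<.014)&(W[:,:,2]>.03)&(W[:,:,2]<.06)&(hsv[:,:,1]>60)
q=(W[m][:,:2]-[.6385,-.213])@[.982,-.19]; print(m.sum(),np.percentile(q,[2,50,98]))
```

```text
79 [0.01324707 0.02668779 0.04195882]
```

View pics/b.png

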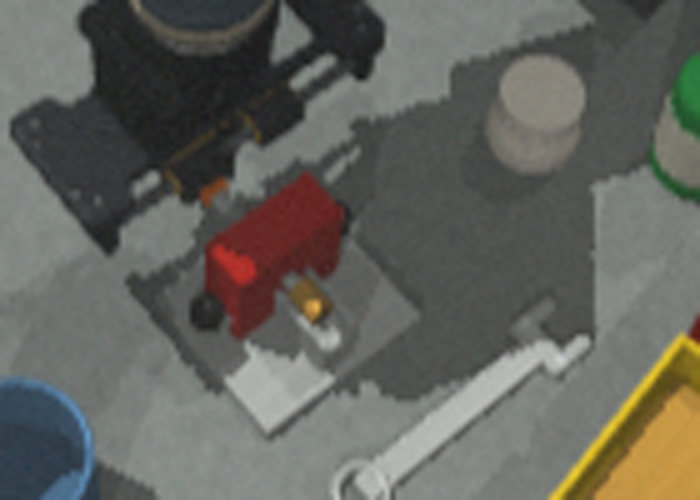

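{"method": "move_arm", "body": {
  "increments": [
    {"xyz": [15,0,0],"roll": 0,"grip": 0},
    {"xyz": [20,0,0],"roll": 0,"grip": 0},
    {"xyz": [25,0,0],"roll": 0,"grip": 0},
    {"xyz": [20,0,0],"roll": 0,"grip": 0},
    {"xyz": [0,0,-30],"roll": 0,"grip": 0}
  ]
}}

```text
time_s: 8.95
position: [0.4923, -0.1828, 0.0675]
tcp_rot: [[-0.982, 0.191, -0.016], [0.191, 0.982, 0.01], [0.018, 0.007, -1.0]]
force: [0.1, 0.9, -1.7]
opening: 0.154
grasp_force: 30.0
```

{"method": "move_arm", "body": {
  "increments": [
    {"xyz": [0,0,0],"roll": -0.1,"grip": 0},
    {"xyz": [0,0,0],"roll": -0.1,"grip": 0},
    {"xyz": [17.6,-34.7,0],"roll": 0,"grip": 0},
    {"xyz": [17.6,-34.7,0],"roll": 0,"grip": 0},
    {"xyz": [17.6,-34.7,0],"roll": 0,"grip": 0}
  ]
}}

```text
time_s: 9.37
position: [0.4491, -0.2925, 0.0722]
tcp_rot: [[-1.0, -0.012, 0.001], [-0.012, 1.0, -0.001], [-0.001, -0.001, -1.0]]
force: [0.8, 0.1, -0.8]
opening: 0.159
grasp_force: 30.0
```

{"method": "move_arm", "body": {
  "increments": [
    {"xyz": [17.6,-34.7,0],"roll": 0,"grip": 0},
    {"xyz": [17.6,-34.7,0],"roll": 0,"grip": 0},
    {"xyz": [0,0,20],"roll": 0,"grip": 0},
    {"xyz": [0,0,10],"roll": 0,"grip": 0},
    {"xyz": [0,0,0],"roll": 0,"grip": 0}
  ]
}}

```text
time_s: 9.78
position: [0.4129, -0.3599, 0.0397]
tcp_rot: [[-1.0, -0.008, -0.003], [-0.008, 1.0, 0.005], [0.003, 0.005, -1.0]]
force: [0.1, 0.9, -0.6]
opening: 0.16
grasp_force: 30.0
```

Run:
```python
from h import *
st()
im,d,c=snap('top','mk.png')
hsv=cv2.cvtColor(im,cv2.COLOR_RGB2HSV); H,S,V=[hsv[:,:,i].astype(int) for i in range(3)]
v,u=np.mgrid[0:420,0:560]
W=world(np.c_[u.ravel(),v.ravel()],d.ravel(),c).reshape(420,560,3)
m=(abs(W[:,:,0]-.43)<.11)&(abs(W[:,:,1]+.36)<.06)&(W[:,:,2]>.02)&(W[:,:,2]<.06); print(m.sum(),*rect(W[m]))
```

```text
9.78 [ 0.4129 -0.3599  0.0397] [[-1.0, -0.008, -0.003], [-0.008, 1.0, 0.005], [0.003, 0.005, -1.0]] F [ 0.1  0.9 -0.6] op 0.16 g 30.0Traceback (most recent call last):
  File "<stdin>", line 7, in <module>
  File "h.py", line 27, in rect
    r=cv2.minAreaRect((P[:,:2]*1000).astype(np.float32)); return np.round(r[0],1),np.round(r[1],1),round(r[2],1),np.round(np.percentile(P[:,2],[5,50,95])*1000,1)
                                                                                                                          ~~~~~~~~~~~~~^^^^^^^^^^^^^^^^^^
    return _quantile_unchecked(
        a, q, axis, out, overwrite_input, method, keepdims, weights)
    return _ureduce(a,
                    func=_quantile_ureduce_func,
    ...<5 lines>...
                    overwrite_input=overwrite_input,
                    method=method)
    r = func(a, **kwargs)
    result = _quantile(arr,
                       quantiles=q,
    ...<2 lines>...
                       out=out,
                       weights=wgt)
    slices_having_nans = np.isnan(arr[-1, ...])
                                  ~~~^^^^^^^^^
IndexError: index -1 is out of bounds for axis 0 with size 0
```

{"method": "move_arm", "body": {
  "increments": [
    {"xyz": [6,0,15],"roll": 0,"grip": 0},
    {"xyz": [0,0,10],"roll": 0,"grip": 0},
    {"xyz": [0,0,6],"roll": 0,"grip": 0},
    {"xyz": [0,0,3],"roll": 0,"grip": 0},
    {"xyz": [0,0,1],"roll": 0,"grip": 0}
  ]
}}

```text
time_s: 10.25
position: [0.409, -0.3609, 0.0065]
tcp_rot: [[-1.0, -0.01, -0.0], [-0.01, 1.0, 0.001], [0.0, 0.001, -1.0]]
force: [0.4, 0.3, -1.0]
opening: 0.157
grasp_force: 30.0
```

{"method": "move_arm", "body": {
  "increments": [
    {"xyz": [0,0,0],"roll": 0,"grip": 0},
    {"xyz": [0,0,0],"roll": 0,"grip": 0}
  ]
}}

```text
time_s: 10.42
position: [0.409, -0.3618, 0.0072]
tcp_rot: [[-1.0, -0.01, 0.0], [-0.01, 1.0, -0.001], [-0.0, -0.001, -1.0]]
force: [0.2, 0.8, -1.2]
opening: 0.156
grasp_force: 30.0
```

{"method": "move_arm", "body": {
  "increments": [
    {"xyz": [0,0,3],"roll": 0,"grip": 0},
    {"xyz": [0,0,0.5],"roll": 0,"grip": 0},
    {"xyz": [0,0,0],"roll": 0,"grip": 45},
    {"xyz": [0,0,0],"roll": 0,"grip": 45},
    {"xyz": [0,0,0],"roll": 0,"grip": 45}
  ]
}}

```text
time_s: 10.83
position: [0.4086, -0.3618, 0.0035]
tcp_rot: [[-1.0, -0.009, 0.0], [-0.009, 1.0, -0.0], [-0.0, -0.0, -1.0]]
force: [0.1, -0.3, 0.1]
opening: 0.301
grasp_force: 0.0
```

{"method": "move_arm", "body": {
  "increments": [
    {"xyz": [0,0,0],"roll": 0,"grip": 60},
    {"xyz": [0,0,-20],"roll": 0,"grip": 60},
    {"xyz": [0,0,-40],"roll": 0,"grip": 60},
    {"xyz": [0,0,-40],"roll": 0,"grip": 60},
    {"xyz": [0,0,-40],"roll": 0,"grip": 40}
  ]
}}

```text
time_s: 11.25
position: [0.408, -0.3611, 0.1444]
tcp_rot: [[-1.0, -0.009, -0.001], [-0.009, 1.0, 0.001], [0.001, 0.002, -1.0]]
force: [0.4, -0.8, -0.1]
opening: 0.558
grasp_force: 0.0
```

Run:
```python
from h import *
st()
im,d,c=snap('wrist','mk.png')
hsv=cv2.cvtColor(im,cv2.COLOR_RGB2HSV); H,S,V=[hsv[:,:,i].astype(int) for i in range(3)]
v,u=np.mgrid[0:420,0:560]
W=world(np.c_[u.ravel(),v.ravel()],d.ravel(),c).reshape(420,560,3)
for r in bot.trace('drift','wrist'): print('drift',round(r['conf'],2),*rect(cloud(r['mask']&(d>0)&(W[:,:,2]>.004),d,c)))
```

```text
11.25 [ 0.408  -0.3611  0.1444] [[-1.0, -0.009, -0.001], [-0.009, 1.0, 0.001], [0.001, 0.002, -1.0]] F [ 0.4 -0.8 -0.1] op 0.558 g 0.0
drift 0.9 [ 354.8 -500.3] [ 13.9 129.6] 5.2 [ 9.3 13.  14.9]
drift 0.7 [ 417.8 -362.1] [104.6  13.1] 1.2 [ 9.4 13.3 14.8]
drift 0.64 [ 239.7 -434.7] [ 7.9 34.4] 6.1 [ 5.3 12.7 14.8]
```

View pics/mk.png

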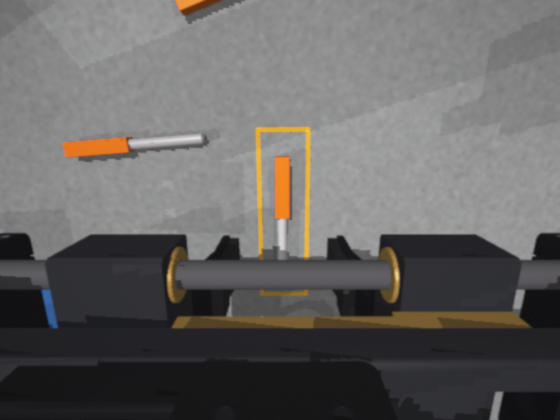

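{"method": "move_arm", "body": {
  "increments": [
    {"xyz": [0,0,-40],"roll": 0,"grip": 0},
    {"xyz": [0,0,-40],"roll": 0,"grip": 0},
    {"xyz": [0,0,-26],"roll": 0,"grip": 0},
    {"xyz": [-17.6,35.7,0],"roll": -0.04,"grip": 0},
    {"xyz": [-17.6,35.7,0],"roll": 0,"grip": 0}
  ]
}}

```text
time_s: 11.77
position: [0.4426, -0.2913, 0.251]
tcp_rot: [[-0.999, -0.046, 0.004], [-0.046, 0.999, -0.004], [-0.004, -0.004, -1.0]]
force: [0.1, 0.3, -1.1]
opening: 0.138
grasp_force: 0.0
```

{"method": "move_arm", "body": {
  "increments": [
    {"xyz": [-17.6,35.7,0],"roll": 0,"grip": 0},
    {"xyz": [-17.6,35.7,0],"roll": 0,"grip": 0},
    {"xyz": [-17.6,35.7,0],"roll": 0,"grip": 0},
    {"xyz": [-17.6,35.7,0],"roll": 0,"grip": 0},
    {"xyz": [-17.6,35.7,0],"roll": 0,"grip": 0}
  ]
}}

```text
time_s: 12.18
position: [0.5207, -0.1047, 0.2485]
tcp_rot: [[-0.999, -0.049, -0.001], [-0.049, 0.999, 0.001], [0.001, 0.001, -1.0]]
force: [0.3, 0.1, -0.4]
opening: 0.008
grasp_force: 0.0
```

{"method": "move_arm", "body": {
  "increments": [
    {"xyz": [-17.6,35.7,0],"roll": 0,"grip": 0},
    {"xyz": [-17.6,35.7,0],"roll": 0,"grip": 0},
    {"xyz": [-17.6,35.7,0],"roll": 0,"grip": 0},
    {"xyz": [-17.6,35.7,0],"roll": 0,"grip": 0},
    {"xyz": [-17.6,35.7,0],"roll": 0,"grip": 0}
  ]
}}

```text
time_s: 12.6
position: [0.5997, 0.078, 0.2482]
tcp_rot: [[-0.999, -0.049, -0.002], [-0.049, 0.999, 0.0], [0.002, 0.0, -1.0]]
force: [0.0, -1.3, 0.7]
opening: 0.005
grasp_force: 0.0
```

{"method": "move_arm", "body": {
  "increments": [
    {"xyz": [-17.6,35.7,0],"roll": 0,"grip": 0},
    {"xyz": [-17.6,35.7,0],"roll": 0,"grip": 0},
    {"xyz": [-17.6,35.7,0],"roll": 0,"grip": 0},
    {"xyz": [-17.6,35.7,0],"roll": 0,"grip": 0},
    {"xyz": [0,0,0],"roll": 0,"grip": 0}
  ]
}}

```text
time_s: 13.02
position: [0.6645, 0.2292, 0.2475]
tcp_rot: [[-0.998, -0.055, 0.001], [-0.055, 0.998, 0.004], [-0.002, 0.004, -1.0]]
force: [-0.5, 0.2, 1.5]
opening: 0.008
grasp_force: 0.0
```

```bash
cat > pl.py <<'E'
import sys
from h import *
st()
im,d,c=snap('wrist',sys.argv[1])
hsv=cv2.cvtColor(im,cv2.COLOR_RGB2HSV); H,S,V=[hsv[:,:,i].astype(int) for i in range(3)]
v,u=np.mgrid[0:420,0:560]
W=world(np.c_[u.ravel(),v.ravel()],d.ravel(),c).reshape(420,560,3)
for r in bot.trace('plate1','wrist'): print('plate',round(r['conf'],2),*rect(cloud(r['mask']&(d>0),d,c)))
for r in bot.trace('stack_block','wrist'): 
    P=cloud(r['mask']&(d>0),d,c); P=P[(P[:,2]>.055)&(P[:,2]<.066)]
    if len(P)>30: print('block',round(r['conf'],2),*rect(P))
m=(d>0)&(abs(W[:,:,2]-.05)<.006)&(W[:,:,1]>.04)&(W[:,:,0]>.4)
for y in (.1,.15,.2,.25,.3):
    q=W[m&(abs(W[:,:,1]-y)<.008)]
    if len(q): print('edge',y,np.percentile(q[:,0],1).round(4),q[:,2].mean().round(4))
E
python3 pl.py pl1.png
```

```text
13.02 [0.6645 0.2292 0.2475] [[-0.998, -0.055, 0.001], [-0.055, 0.998, 0.004], [-0.002, 0.004, -1.0]] F [-0.5  0.2  1.5] op 0.008 g 0.0
plate 0.87 [627.1 305.3] [119.4  42.6] 2.3 [51.4 52.7 54. ]
plate 0.86 [623.4 241. ] [120.9  39.7] 4.5 [51.6 52.8 54. ]
plate 0.72 [622.7 116.9] [122.4  42.8] 2.5 [51.3 52.9 54.2]
block 0.82 [507.7  -6.8] [39.7 52.2] 2.8 [57.6 59.8 61.3]
edge 0.1 0.5059 0.0512
edge 0.15 0.5068 0.0498
edge 0.2 0.5078 0.0498
edge 0.25 0.509 0.0516
edge 0.3 0.5103 0.0516
```

View pics/pl1.png

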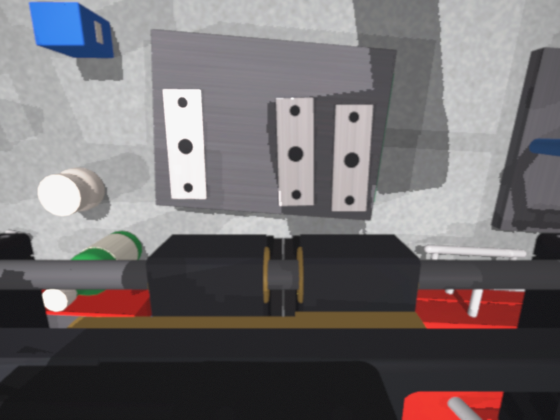

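{"method": "move_arm", "body": {
  "increments": [
    {"xyz": [33,14,10],"roll": 0,"grip": 0},
    {"xyz": [0,0,40],"roll": 0,"grip": 0},
    {"xyz": [0,0,40],"roll": 0,"grip": 0},
    {"xyz": [0,0,40],"roll": 0,"grip": 0},
    {"xyz": [0,0,40],"roll": 0,"grip": 0}
  ]
}}

```text
time_s: 13.58
position: [0.6289, 0.2323, 0.0785]
tcp_rot: [[-0.999, -0.047, 0.0], [-0.047, 0.999, -0.0], [-0.0, -0.0, -1.0]]
force: [-0.2, -0.5, -0.0]
opening: 0.005
grasp_force: 0.0
```

{"method": "move_arm", "body": {
  "increments": [
    {"xyz": [0,0,12],"roll": 0,"grip": 0},
    {"xyz": [0,0,4],"roll": 0,"grip": 0},
    {"xyz": [0,0,2],"roll": 0,"grip": 0},
    {"xyz": [0,0,0],"roll": 0,"grip": 0}
  ]
}}

```text
time_s: 13.92
position: [0.6312, 0.234, 0.0633]
tcp_rot: [[-0.999, -0.048, 0.003], [-0.048, 0.999, 0.001], [-0.003, 0.0, -1.0]]
force: [-0.2, -0.2, 0.5]
opening: 0.008
grasp_force: 0.0
```

{"method": "move_arm", "body": {
  "increments": [
    {"xyz": [0,7.5,0],"roll": 0,"grip": 0},
    {"xyz": [0,0,6],"roll": 0,"grip": 0},
    {"xyz": [0,0,3],"roll": 0,"grip": 0},
    {"xyz": [0,0,0],"roll": 0,"grip": 0}
  ]
}}

```text
time_s: 14.25
position: [0.63, 0.2426, 0.0535]
tcp_rot: [[-0.999, -0.05, 0.003], [-0.05, 0.999, 0.001], [-0.003, 0.001, -1.0]]
force: [0.0, 0.7, 2.6]
opening: 0.003
grasp_force: 1.9
```

{"method": "move_arm", "body": {
  "increments": [
    {"xyz": [0,0,1],"roll": 0,"grip": 0},
    {"xyz": [0,0,0],"roll": 0,"grip": 0}
  ]
}}

```text
time_s: 14.42
position: [0.63, 0.2426, 0.0534]
tcp_rot: [[-0.999, -0.049, 0.003], [-0.049, 0.999, 0.001], [-0.003, 0.001, -1.0]]
force: [-1.2, 1.5, 9.0]
opening: 0.003
grasp_force: 4.0
```

{"method": "move_arm", "body": {
  "increments": [
    {"xyz": [0,0,0.5],"roll": 0,"grip": 0},
    {"xyz": [0,0,0],"roll": 0,"grip": 0}
  ]
}}

```text
time_s: 14.58
position: [0.63, 0.2426, 0.0534]
tcp_rot: [[-0.999, -0.049, 0.003], [-0.049, 0.999, 0.001], [-0.003, 0.001, -1.0]]
force: [-2.4, 1.5, 10.1]
opening: 0.007
grasp_force: 5.0
```

{"method": "move_arm", "body": {
  "increments": [
    {"xyz": [0,0,-0.8],"roll": 0,"grip": 0},
    {"xyz": [10,0.5,0],"roll": 0,"grip": 0},
    {"xyz": [15,0.7,0],"roll": 0,"grip": 0},
    {"xyz": [15,0.7,0],"roll": 0,"grip": 0},
    {"xyz": [15,0.7,0],"roll": 0,"grip": 0}
  ]
}}

```text
time_s: 15.0
position: [0.5763, 0.2421, 0.0535]
tcp_rot: [[-0.999, -0.049, 0.006], [-0.049, 0.999, 0.001], [-0.006, 0.001, -1.0]]
force: [0.7, -0.4, 5.7]
opening: 0.006
grasp_force: 2.7
```

{"method": "move_arm", "body": {
  "increments": [
    {"xyz": [15,0.7,0],"roll": 0,"grip": 0},
    {"xyz": [0,0,0],"roll": 0,"grip": 0}
  ]
}}

```text
time_s: 15.17
position: [0.5576, 0.2421, 0.0534]
tcp_rot: [[-0.999, -0.05, 0.001], [-0.05, 0.999, 0.0], [-0.001, 0.0, -1.0]]
force: [-2.1, -0.4, 8.8]
opening: 0.0
grasp_force: 4.3
```

```bash
cat > tp.py <<'E'
from h import *
st()
im,d,c=snap('top','tp.png')
for n in ['top','scene']:
    if n=='scene': im,d,c=snap(n,'tp2.png')
    for r in bot.trace('plate1',n):
        P=cloud(r['mask']&(d>0),d,c)
        if len(P)>30: print(n,round(r['conf'],2),*rect(P))
E
python3 tp.py
```

```text
15.17 [0.5576 0.2421 0.0534] [[-0.999, -0.05, 0.001], [-0.05, 0.999, 0.0], [-0.001, 0.0, -1.0]] F [-2.1 -0.4  8.8] op 0.0 g 4.3
top 0.75 [517.4 232.8] [44.5 52.4] 4.5 [48.  51.9 56.6]
top 0.69 [622.4 117.3] [121.6  41.1] 2.0 [48.2 52.2 55.9]
scene 0.84 [622.5 118.7] [118.9  46.8] 4.3 [50.1 53.2 56.3]
scene 0.61 [627.1 281.6] [117.4  92. ] 3.7 [50.1 53.4 55.9]
scene 0.55 [590.  244.9] [46.6 42. ] 9.0 [49.8 53.1 55.8]
```

{"method": "move_arm", "body": {
  "increments": [
    {"xyz": [12,0.6,0],"roll": 0,"grip": 0},
    {"xyz": [12,0.6,0],"roll": 0,"grip": 0},
    {"xyz": [6,0.3,0],"roll": 0,"grip": 0},
    {"xyz": [0,0,0],"roll": 0,"grip": 0},
    {"xyz": [0,0,-3],"roll": 0,"grip": 0}
  ]
}}

```text
time_s: 15.78
position: [0.529, 0.2419, 0.0553]
tcp_rot: [[-0.999, -0.05, 0.001], [-0.05, 0.999, 0.0], [-0.001, 0.0, -1.0]]
force: [0.1, -0.5, -0.5]
opening: 0.005
grasp_force: 0.0
```

{"method": "move_arm", "body": {
  "increments": [
    {"xyz": [0,0,-25],"roll": 0,"grip": 100},
    {"xyz": [0,0,-40],"roll": 0,"grip": 100},
    {"xyz": [-5,0,-40],"roll": 0,"grip": 100},
    {"xyz": [-20,0,-20],"roll": 0,"grip": 100},
    {"xyz": [0,0,0],"roll": 0,"grip": 100}
  ]
}}

```text
time_s: 16.2
position: [0.5612, 0.244, 0.186]
tcp_rot: [[-0.999, -0.049, 0.016], [-0.049, 0.999, 0.003], [-0.017, 0.002, -1.0]]
force: [2.3, -0.7, 0.4]
opening: 0.303
grasp_force: 0.0
```

```bash
python3 pl.py pl2.png
```

```text
16.2 [0.5612 0.244  0.186 ] [[-0.999, -0.049, 0.016], [-0.049, 0.999, 0.003], [-0.017, 0.002, -1.0]] F [ 2.3 -0.7  0.4] op 0.303 g 0.0
plate 0.9 [529.1 239.7] [119.9  47.7] 3.0 [51.6 52.8 54. ]
plate 0.9 [565.3 296.2] [110.3  44.7] 22.5 [51.5 52.8 54. ]
plate 0.81 [582.8 114.1] [41.6 43.1] 3.1 [51.7 52.9 54.1]
block 0.72 [506.5   1.7] [39.4 35.9] 2.5 [56.9 59.8 61.1]
edge 0.1 0.5045 0.0508
edge 0.15 0.5055 0.0498
edge 0.2 0.5067 0.0498
edge 0.25 0.4697 0.0519
edge 0.3 0.5088 0.051
```

View pics/pl2.png

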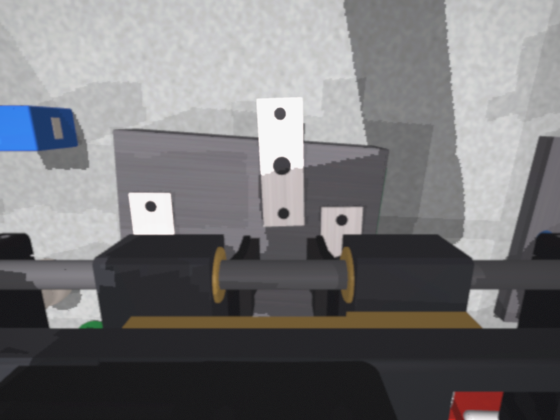

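{"method": "move_arm", "body": {
  "increments": [
    {"xyz": [0,0,0],"roll": 0,"grip": 75},
    {"xyz": [38,-1.5,0],"roll": 0,"grip": 75},
    {"xyz": [38,-1.5,0],"roll": 0,"grip": 75},
    {"xyz": [0,0,20],"roll": 0,"grip": 75},
    {"xyz": [0,0,20],"roll": 0,"grip": 75}
  ]
}}

```text
time_s: 16.77
position: [0.4741, 0.2359, 0.1385]
tcp_rot: [[-0.999, -0.05, -0.004], [-0.05, 0.999, -0.001], [0.004, -0.001, -1.0]]
force: [0.5, 0.2, 0.5]
opening: 0.733
grasp_force: 0.0
```

{"method": "move_arm", "body": {
  "increments": [
    {"xyz": [0,0,15],"roll": 0,"grip": 75},
    {"xyz": [0,0,0],"roll": 0,"grip": 75}
  ]
}}

```text
time_s: 16.93
position: [0.4738, 0.2353, 0.1206]
tcp_rot: [[-0.999, -0.049, -0.01], [-0.049, 0.999, -0.003], [0.011, -0.002, -1.0]]
force: [-1.0, 0.4, -0.1]
opening: 0.753
grasp_force: 0.0
```

```bash
python3 tp.py
```

```text
16.93 [0.4738 0.2353 0.1206] [[-0.999, -0.049, -0.01], [-0.049, 0.999, -0.003], [0.011, -0.002, -1.0]] F [-1.   0.4 -0.1] op 0.753 g 0.0
top 0.94 [598.9 274.8] [203.7  66.1] 31.8 [48.  51.9 56.2]
top 0.89 [565.1 245.4] [50.8 41.3] 2.6 [48.2 51.8 56.2]
top 0.71 [624.4 118.4] [123.9  40.8] 2.6 [47.8 52.1 56.1]
scene 0.89 [621.6 116.3] [118.3  43.6] 4.6 [50.1 53.2 56.2]
scene 0.84 [624.5 305.8] [122.6  49.7] 0.2 [49.7 53.  56.4]
scene 0.74 [528.2 240.9] [121.1  44.4] 4.8 [50.5 53.6 56.5]
```

{"method": "move_arm", "body": {
  "increments": [
    {"xyz": [-7,2,20],"roll": 0,"grip": 75},
    {"xyz": [0,0,30],"roll": 0,"grip": 75},
    {"xyz": [0,0,25],"roll": 0,"grip": 75},
    {"xyz": [0,0,10],"roll": 0,"grip": 75},
    {"xyz": [0,0,3],"roll": 0,"grip": 75}
  ]
}}

```text
time_s: 17.55
position: [0.4843, 0.2383, 0.0354]
tcp_rot: [[-0.999, -0.049, -0.003], [-0.049, 0.999, -0.001], [0.003, -0.001, -1.0]]
force: [-0.1, -0.3, 1.3]
opening: 0.751
grasp_force: 0.0
```

{"method": "move_arm", "body": {
  "increments": [
    {"xyz": [0,0,0],"roll": 0,"grip": 60},
    {"xyz": [0,0,0],"roll": 0,"grip": 50},
    {"xyz": [0,0,0],"roll": 0,"grip": 30},
    {"xyz": [0,0,0],"roll": 0,"grip": 30},
    {"xyz": [0,0,0],"roll": 0,"grip": 30}
  ]
}}

```text
time_s: 17.97
position: [0.4858, 0.2388, 0.0377]
tcp_rot: [[-0.999, -0.049, 0.002], [-0.049, 0.999, 0.001], [-0.002, 0.0, -1.0]]
force: [0.4, 0.8, 0.5]
opening: 0.455
grasp_force: 6.8
```

{"method": "move_arm", "body": {
  "increments": [
    {"xyz": [0,0,0],"roll": 0,"grip": 0},
    {"xyz": [0,0,0],"roll": 0,"grip": 0},
    {"xyz": [0,0,-10],"roll": 0,"grip": 0},
    {"xyz": [0,0,-25],"roll": 0,"grip": 0},
    {"xyz": [0,0,-20],"roll": 0,"grip": 0}
  ]
}}

```text
time_s: 18.38
position: [0.4844, 0.2384, 0.0924]
tcp_rot: [[-0.999, -0.049, -0.002], [-0.049, 0.999, -0.0], [0.002, -0.0, -1.0]]
force: [0.9, -0.0, -0.0]
opening: 0.451
grasp_force: 30.0
```

{"method": "move_arm", "body": {
  "increments": [
    {"xyz": [4.6,-25,0],"roll": 0,"grip": 0},
    {"xyz": [4.6,-35,0],"roll": 0,"grip": 0},
    {"xyz": [4.6,-35,0],"roll": 0,"grip": 0},
    {"xyz": [4.6,-35,0],"roll": 0,"grip": 0},
    {"xyz": [4.6,-35,0],"roll": 0,"grip": 0}
  ]
}}

```text
time_s: 18.8
position: [0.4698, 0.0714, 0.0923]
tcp_rot: [[-0.999, -0.05, 0.0], [-0.05, 0.999, -0.0], [-0.0, -0.0, -1.0]]
force: [-0.1, -1.4, -0.1]
opening: 0.449
grasp_force: 30.0
```

{"method": "move_arm", "body": {
  "increments": [
    {"xyz": [4.6,-35,0],"roll": 0,"grip": 0},
    {"xyz": [4.6,-35,0],"roll": 0,"grip": 0},
    {"xyz": [0,-11,0],"roll": 0,"grip": 0},
    {"xyz": [0,0,0],"roll": 0,"grip": 0},
    {"xyz": [0,0,0],"roll": 0,"grip": 0}
  ]
}}

```text
time_s: 19.22
position: [0.4651, -0.0088, 0.092]
tcp_rot: [[-0.999, -0.047, 0.0], [-0.047, 0.999, 0.0], [-0.0, 0.0, -1.0]]
force: [-0.1, 0.1, -1.6]
opening: 0.45
grasp_force: 30.0
```

```bash
cat > gp.py <<'E'
from h import *
st()
for n in ['top','scene']:
    im,d,c=snap(n,'gp_'+n+'.png')
    for r in bot.trace('plate1',n):
        P=cloud(r['mask']&(d>0),d,c)
        if len(P)>30:
            print(n,round(r['conf'],2),*rect(P))
    v,u=np.mgrid[0:420,0:560]
    W=world(np.c_[u.ravel(),v.ravel()],d.ravel(),c).reshape(420,560,3)
    s=bot.read_state()['position']; hsv=cv2.cvtColor(im,cv2.COLOR_RGB2HSV)
    m=(d>0)&(abs(W[:,:,1]-s[1])<.035)&(W[:,:,0]>s[0]-.03)&(W[:,:,0]<s[0]+.13)&(abs(W[:,:,2]-s[2]-.015)<.015)&(hsv[:,:,1]<50)&(hsv[:,:,2]>110)
    if m.sum()>30: print(n,'cl',m.sum(),*rect(W[m]),'xmax',np.percentile(W[m][:,0],98).round(4))
E
python3 gp.py
```

```text
19.22 [ 0.4651 -0.0088  0.092 ] [[-0.999, -0.047, 0.0], [-0.047, 0.999, 0.0], [-0.0, 0.0, -1.0]] F [-0.1  0.1 -1.6] op 0.45 g 30.0
top 0.98 [628.1 306.5] [120.1  42.7] 4.0 [48.  51.9 55.8]
top 0.71 [622.6 117.8] [120.7  40.8] 2.1 [48.1 52.2 56. ]
top cl 60 [565.4  -4.3] [37.7 15.3] 71.1 [101.6 105.7 108.6] xmax 0.5688
scene 0.6 [626.9 307.6] [117.6  50.1] 4.2 [50.3 53.4 56.3]
scene 0.57 [620.8 119.6] [120.4  47.6] 2.1 [50.  53.1 56.2]
scene cl 184 [521.8  -4.1] [89.3 41.1] 3.7 [104.1 106.6 109.5] xmax 0.5649
```

View pics/gp_scene.png

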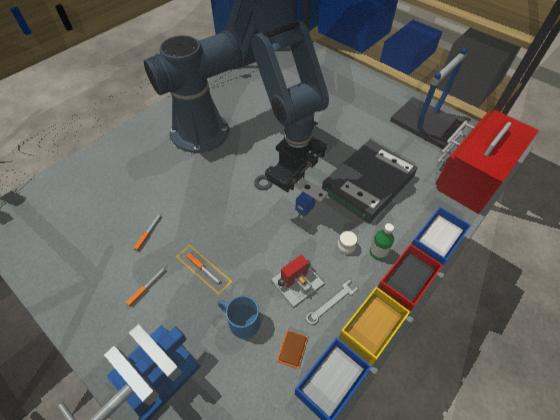

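{"method": "move_arm", "body": {
  "increments": [
    {"xyz": [0,0,20],"roll": 0,"grip": 0},
    {"xyz": [0,0,15],"roll": 0,"grip": 0},
    {"xyz": [0,0,6],"roll": 0,"grip": 0},
    {"xyz": [0,0,1.5],"roll": 0,"grip": 0},
    {"xyz": [0,0,0],"roll": 0,"grip": 0}
  ]
}}

```text
time_s: 19.83
position: [0.4648, -0.0079, 0.0489]
tcp_rot: [[-0.999, -0.051, -0.001], [-0.051, 0.999, 0.0], [0.001, 0.0, -1.0]]
force: [0.9, -0.4, -0.7]
opening: 0.447
grasp_force: 30.0
```

{"method": "move_arm", "body": {
  "increments": [
    {"xyz": [0,0,1],"roll": 0,"grip": 0},
    {"xyz": [0,0,0],"roll": 0,"grip": 0}
  ]
}}

```text
time_s: 20.0
position: [0.4655, -0.0086, 0.0486]
tcp_rot: [[-0.999, -0.05, 0.001], [-0.05, 0.999, -0.0], [-0.001, -0.0, -1.0]]
force: [0.0, 0.8, -0.3]
opening: 0.447
grasp_force: 30.0
```

{"method": "move_arm", "body": {
  "increments": [
    {"xyz": [0,0,0.7],"roll": 0,"grip": 0},
    {"xyz": [0,0,0],"roll": 0,"grip": 0},
    {"xyz": [0,0,0],"roll": 0,"grip": 50},
    {"xyz": [0,0,0],"roll": 0,"grip": 60},
    {"xyz": [0,0,0],"roll": 0,"grip": 75}
  ]
}}

```text
time_s: 20.42
position: [0.4652, -0.0088, 0.0476]
tcp_rot: [[-0.999, -0.049, 0.0], [-0.049, 0.999, -0.0], [-0.0, -0.0, -1.0]]
force: [-0.8, 0.1, -0.1]
opening: 0.577
grasp_force: 0.0
```

{"method": "move_arm", "body": {
  "increments": [
    {"xyz": [0,0,0],"roll": 0,"grip": 75},
    {"xyz": [0,0,-20],"roll": 0,"grip": 75},
    {"xyz": [0,0,-40],"roll": 0,"grip": 75},
    {"xyz": [0,0,-40],"roll": 0,"grip": 75},
    {"xyz": [0,0,0],"roll": 0,"grip": 0}
  ]
}}

```text
time_s: 20.83
position: [0.4692, -0.0096, 0.1532]
tcp_rot: [[-0.999, -0.05, 0.012], [-0.05, 0.999, -0.003], [-0.012, -0.004, -1.0]]
force: [1.0, 0.2, 0.4]
opening: 0.72
grasp_force: 0.0
```

```bash
cat > bl.py <<'E'
from h import *
st()
im,d,c=snap('scene','bl.png')
for r in bot.trace('plate1','scene'):
    P=cloud(r['mask']&(d>0),d,c)
    if len(P)>30: print(round(r['conf'],2),*rect(P))
E
python3 bl.py
```

```text
20.83 [ 0.4692 -0.0096  0.1532] [[-0.999, -0.05, 0.012], [-0.05, 0.999, -0.003], [-0.012, -0.004, -1.0]] F [1.  0.2 0.4] op 0.72 g 0.0
0.84 [622.7 118.4] [119.6  46.8] 2.5 [49.9 53.1 56. ]
0.83 [625.2 304.6] [118.3  45.3] 1.7 [50.4 53.4 56.3]
0.57 [509.   -5.4] [116.   41.5] 5.2 [60.2 63.5 66.1]
0.43 [ 429.4 -359.2] [128.9  19.9] 1.4 [ 6.3 12.5 16.8]
```

{"method": "move_arm", "body": {
  "increments": [
    {"xyz": [-33,23.8,0],"roll": 0,"grip": 0},
    {"xyz": [-33,23.8,0],"roll": 0,"grip": 0},
    {"xyz": [-33,23.8,0],"roll": 0,"grip": 0},
    {"xyz": [-33,23.8,0],"roll": 0,"grip": 0},
    {"xyz": [-33,23.8,0],"roll": 0,"grip": 0}
  ]
}}

```text
time_s: 21.35
position: [0.6238, 0.1196, 0.1451]
tcp_rot: [[-0.999, -0.049, -0.004], [-0.049, 0.999, -0.0], [0.004, 0.0, -1.0]]
force: [0.2, -0.4, -0.5]
opening: 0.295
grasp_force: 0.0
```

{"method": "move_arm", "body": {
  "increments": [
    {"xyz": [0,0,30],"roll": 0,"grip": 0},
    {"xyz": [0,0,30],"roll": 0,"grip": 0},
    {"xyz": [0,0,15],"roll": 0,"grip": 0},
    {"xyz": [0,0,5],"roll": 0,"grip": 0},
    {"xyz": [0,0,0],"roll": 0,"grip": 0}
  ]
}}

```text
time_s: 21.77
position: [0.6215, 0.1182, 0.0639]
tcp_rot: [[-0.999, -0.049, -0.007], [-0.049, 0.999, -0.0], [0.007, 0.0, -1.0]]
force: [0.6, -0.9, 0.2]
opening: 0.012
grasp_force: 0.0
```

{"method": "move_arm", "body": {
  "increments": [
    {"xyz": [-8,-0.5,0],"roll": 0,"grip": 0},
    {"xyz": [0,0,6],"roll": 0,"grip": 0},
    {"xyz": [0,0,3],"roll": 0,"grip": 0},
    {"xyz": [0,0,1],"roll": 0,"grip": 0},
    {"xyz": [0,0,0],"roll": 0,"grip": 0}
  ]
}}

```text
time_s: 22.18
position: [0.632, 0.1181, 0.0577]
tcp_rot: [[-0.999, -0.049, 0.0], [-0.049, 0.999, -0.0], [-0.0, -0.0, -1.0]]
force: [0.3, 0.4, 0.5]
opening: 0.001
grasp_force: 0.0
```

{"method": "move_arm", "body": {
  "increments": [
    {"xyz": [0,0,0.5],"roll": 0,"grip": 0},
    {"xyz": [0,0,0],"roll": 0,"grip": 0}
  ]
}}

```text
time_s: 22.35
position: [0.6321, 0.1181, 0.0573]
tcp_rot: [[-0.999, -0.049, 0.0], [-0.049, 0.999, -0.0], [-0.0, -0.0, -1.0]]
force: [0.2, -0.4, 0.2]
opening: 0.002
grasp_force: 0.0
```

{"method": "move_arm", "body": {
  "increments": [
    {"xyz": [0,0,3],"roll": 0,"grip": 0},
    {"xyz": [0,0,1],"roll": 0,"grip": 0},
    {"xyz": [0,0,0],"roll": 0,"grip": 0}
  ]
}}

```text
time_s: 22.6
position: [0.6322, 0.1182, 0.0535]
tcp_rot: [[-0.999, -0.049, 0.001], [-0.049, 0.999, -0.0], [-0.001, -0.0, -1.0]]
force: [-0.6, -0.0, 2.6]
opening: 0.008
grasp_force: 1.7
```

{"method": "move_arm", "body": {
  "increments": [
    {"xyz": [0,0,0.7],"roll": 0,"grip": 0},
    {"xyz": [0,0,0],"roll": 0,"grip": 0}
  ]
}}

```text
time_s: 22.77
position: [0.6322, 0.1182, 0.0535]
tcp_rot: [[-0.999, -0.049, 0.001], [-0.049, 0.999, -0.0], [-0.001, -0.0, -1.0]]
force: [-2.2, -0.4, 8.8]
opening: 0.004
grasp_force: 3.6
```

{"method": "move_arm", "body": {
  "increments": [
    {"xyz": [6,0.3,0],"roll": 0,"grip": 0},
    {"xyz": [11,0.5,0],"roll": 0,"grip": 0},
    {"xyz": [11,0.5,0],"roll": 0,"grip": 0},
    {"xyz": [11,0.5,0],"roll": 0,"grip": 0},
    {"xyz": [11,0.5,0],"roll": 0,"grip": 0}
  ]
}}

```text
time_s: 23.18
position: [0.5836, 0.118, 0.0534]
tcp_rot: [[-0.999, -0.049, 0.005], [-0.049, 0.999, 0.0], [-0.005, -0.0, -1.0]]
force: [2.3, 0.2, 4.4]
opening: 0.002
grasp_force: 2.6
```

{"method": "move_arm", "body": {
  "increments": [
    {"xyz": [11,0.5,0],"roll": 0,"grip": 0},
    {"xyz": [11,0.5,0],"roll": 0,"grip": 0},
    {"xyz": [11,0.5,0],"roll": 0,"grip": 0},
    {"xyz": [11,0.5,0],"roll": 0,"grip": 0},
    {"xyz": [6,0.3,0],"roll": 0,"grip": 0}
  ]
}}

```text
time_s: 23.6
position: [0.5328, 0.1179, 0.0534]
tcp_rot: [[-0.999, -0.049, 0.004], [-0.049, 0.999, 0.0], [-0.004, -0.0, -1.0]]
force: [1.8, 0.1, 5.0]
opening: 0.005
grasp_force: 2.7
```

{"method": "move_arm", "body": {
  "increments": [
    {"xyz": [4,0,0],"roll": 0,"grip": 0},
    {"xyz": [0,0,0],"roll": 0,"grip": 0},
    {"xyz": [0,0,-3],"roll": 0,"grip": 0},
    {"xyz": [0,0,-25],"roll": 0,"grip": 30},
    {"xyz": [0,0,-35],"roll": 0,"grip": 70}
  ]
}}

```text
time_s: 24.02
position: [0.5249, 0.1175, 0.1131]
tcp_rot: [[-0.999, -0.049, -0.008], [-0.049, 0.999, -0.0], [0.008, 0.0, -1.0]]
force: [1.5, -0.7, -0.1]
opening: 0.086
grasp_force: 0.0
```

{"method": "move_arm", "body": {
  "increments": [
    {"xyz": [20,0,-10],"roll": 0,"grip": 75},
    {"xyz": [25,0,0],"roll": 0,"grip": 75},
    {"xyz": [0,0,0],"roll": 0,"grip": 75},
    {"xyz": [0,0,0],"roll": 0,"grip": 75}
  ]
}}

```text
time_s: 24.35
position: [0.4812, 0.1156, 0.1252]
tcp_rot: [[-0.999, -0.049, -0.002], [-0.049, 0.999, 0.0], [0.002, 0.0, -1.0]]
force: [-0.1, -0.7, -0.1]
opening: 0.378
grasp_force: 0.0
```

```bash
python3 tp.py
```

```text
24.35 [0.4812 0.1156 0.1252] [[-0.999, -0.049, -0.002], [-0.049, 0.999, 0.0], [0.002, 0.0, -1.0]] F [-0.1 -0.7 -0.1] op 0.378 g 0.0
top 0.75 [509.3  -5.1] [119.9  39.8] 3.7 [58.1 62.2 66.1]
top 0.6 [630.7 306.4] [123.4  45.2] 4.6 [47.7 51.9 56. ]
top 0.47 [567.4 106.1] [24.6 12.1] 4.3 [47.8 53.  56.4]
scene 0.78 [508.9  -6.1] [115.4  41.6] 3.9 [60.4 63.5 66.3]
scene 0.6 [517.1 117.4] [118.6  44.9] 2.5 [50.3 53.1 56.2]
scene 0.6 [626.5 305.1] [116.2  44.7] 4.4 [50.2 53.6 56.4]
```

{"method": "move_arm", "body": {
  "increments": [
    {"xyz": [4.5,0,0],"roll": 0,"grip": 75},
    {"xyz": [0,0,0],"roll": 0,"grip": 75},
    {"xyz": [0,0,15],"roll": 0,"grip": 75},
    {"xyz": [0,0,25],"roll": 0,"grip": 75},
    {"xyz": [0,0,25],"roll": 0,"grip": 75}
  ]
}}

```text
time_s: 24.97
position: [0.4797, 0.1153, 0.0601]
tcp_rot: [[-0.999, -0.049, 0.003], [-0.049, 0.999, 0.0], [-0.003, -0.0, -1.0]]
force: [0.5, -0.1, -0.3]
opening: 0.745
grasp_force: 0.0
```

{"method": "move_arm", "body": {
  "increments": [
    {"xyz": [0,0,15],"roll": 0,"grip": 75},
    {"xyz": [0,0,6],"roll": 0,"grip": 75},
    {"xyz": [0,0,2],"roll": 0,"grip": 60},
    {"xyz": [0,0,0],"roll": 0,"grip": 50},
    {"xyz": [0,0,0],"roll": 0,"grip": 50}
  ]
}}

```text
time_s: 25.38
position: [0.4791, 0.1152, 0.0378]
tcp_rot: [[-0.999, -0.049, 0.001], [-0.049, 0.999, 0.0], [-0.001, -0.0, -1.0]]
force: [0.6, -0.3, -0.2]
opening: 0.603
grasp_force: 0.0
```

{"method": "move_arm", "body": {
  "increments": [
    {"xyz": [0,0,0],"roll": 0,"grip": 40},
    {"xyz": [0,0,0],"roll": 0,"grip": 0},
    {"xyz": [0,0,0],"roll": 0,"grip": 0},
    {"xyz": [0,0,0],"roll": 0,"grip": 0}
  ]
}}

```text
time_s: 25.72
position: [0.4792, 0.1153, 0.0379]
tcp_rot: [[-0.999, -0.049, 0.002], [-0.049, 0.999, 0.0], [-0.002, -0.0, -1.0]]
force: [-0.2, 1.3, 1.8]
opening: 0.452
grasp_force: 30.0
```

{"method": "move_arm", "body": {
  "increments": [
    {"xyz": [0,0,-15],"roll": 0,"grip": 0},
    {"xyz": [0,0,-25],"roll": 0,"grip": 0},
    {"xyz": [0,0,-17],"roll": 0,"grip": 0},
    {"xyz": [4.5,-20,0],"roll": 0,"grip": 0},
    {"xyz": [4.5,-35,0],"roll": 0,"grip": 0}
  ]
}}

```text
time_s: 26.13
position: [0.4729, 0.0614, 0.0957]
tcp_rot: [[-0.999, -0.054, 0.004], [-0.054, 0.999, 0.0], [-0.004, 0.0, -1.0]]
force: [1.1, 0.0, 0.1]
opening: 0.446
grasp_force: 30.0
```

{"method": "move_arm", "body": {
  "increments": [
    {"xyz": [4.5,-35,0],"roll": 0,"grip": 0},
    {"xyz": [4.3,-25,0],"roll": 0,"grip": 0},
    {"xyz": [0,-8,0],"roll": 0,"grip": 0},
    {"xyz": [0,0,0],"roll": 0,"grip": 0},
    {"xyz": [0,0,0],"roll": 0,"grip": 0}
  ]
}}

```text
time_s: 26.55
position: [0.4667, -0.0083, 0.0943]
tcp_rot: [[-0.999, -0.048, -0.0], [-0.048, 0.999, 0.0], [0.0, 0.0, -1.0]]
force: [-1.0, 0.3, -0.3]
opening: 0.448
grasp_force: 30.0
```

```bash
python3 gp.py
```

```text
26.55 [ 0.4667 -0.0083  0.0943] [[-0.999, -0.048, -0.0], [-0.048, 0.999, 0.0], [0.0, 0.0, -1.0]] F [-1.   0.3 -0.3] op 0.448 g 30.0
top 0.94 [627.8 306.7] [120.9  42.5] 3.3 [47.9 52.  56.1]
top 0.46 [562.7 -11.6] [24.9 10.8] 73.0 [103.6 107.5 111.6]
top cl 51 [561.6  -5. ] [ 9.7 35.7] 0.3 [103.8 107.5 111. ] xmax 0.5664
scene 0.9 [625.6 308.5] [120.4  52.8] 5.4 [49.9 53.2 56.3]
scene 0.78 [484.6   6.5] [ 89.2 172.5] 60.8 [106.1 108.9 111.8]
scene 0.72 [600.6 179. ] [324.5 191.8] 88.6 [21.  49.8 53.2]
scene 0.62 [512.4  -9.7] [114.4  39.2] 7.1 [60.  63.2 66.4]
scene cl 189 [521.   -4.4] [90.6 42.6] 0.9 [106.2 108.8 111.8] xmax 0.5636
```

{"method": "move_arm", "body": {
  "increments": [
    {"xyz": [-1.5,0,20],"roll": 0,"grip": 0},
    {"xyz": [0,0,14],"roll": 0,"grip": 0},
    {"xyz": [0,0,6],"roll": 0,"grip": 0},
    {"xyz": [0,0,1.5],"roll": 0,"grip": 0},
    {"xyz": [0,0,0],"roll": 0,"grip": 0}
  ]
}}

```text
time_s: 27.17
position: [0.4685, -0.0075, 0.0528]
tcp_rot: [[-0.999, -0.051, 0.0], [-0.051, 0.999, 0.0], [-0.0, 0.0, -1.0]]
force: [0.0, 0.1, 3.5]
opening: 0.45
grasp_force: 30.0
```

{"method": "move_arm", "body": {
  "increments": [
    {"xyz": [0,0,0.8],"roll": 0,"grip": 0},
    {"xyz": [0,0,0],"roll": 0,"grip": 0}
  ]
}}

```text
time_s: 27.33
position: [0.4686, -0.0076, 0.0526]
tcp_rot: [[-0.999, -0.05, 0.001], [-0.05, 0.999, 0.0], [-0.001, -0.0, -1.0]]
force: [0.3, 1.5, 7.5]
opening: 0.457
grasp_force: 30.0
```

{"method": "move_arm", "body": {
  "increments": [
    {"xyz": [0,0,-1],"roll": 0,"grip": 0},
    {"xyz": [0,0,0],"roll": 0,"grip": 50},
    {"xyz": [0,0,0],"roll": 0,"grip": 60},
    {"xyz": [0,0,0],"roll": 0,"grip": 75},
    {"xyz": [0,0,0],"roll": 0,"grip": 75}
  ]
}}

```text
time_s: 27.75
position: [0.4682, -0.0083, 0.0528]
tcp_rot: [[-0.999, -0.049, -0.0], [-0.049, 0.999, 0.0], [0.0, 0.0, -1.0]]
force: [-0.5, -0.5, 0.7]
opening: 0.643
grasp_force: 0.0
```

{"method": "move_arm", "body": {
  "increments": [
    {"xyz": [0,0,-20],"roll": 0,"grip": 75},
    {"xyz": [0,0,-40],"roll": 0,"grip": 75},
    {"xyz": [0,0,-40],"roll": 0,"grip": 75},
    {"xyz": [0,40,0],"roll": 0,"grip": 40},
    {"xyz": [0,40,0],"roll": 0,"grip": 0}
  ]
}}

```text
time_s: 28.17
position: [0.4672, 0.0704, 0.1556]
tcp_rot: [[-0.999, -0.043, 0.008], [-0.043, 0.999, -0.001], [-0.008, -0.001, -1.0]]
force: [-0.1, -0.4, -1.1]
opening: 0.67
grasp_force: 0.0
```

```bash
python3 tp.py
```

```text
28.17 [0.4672 0.0704 0.1556] [[-0.999, -0.043, 0.008], [-0.043, 0.999, -0.001], [-0.008, -0.001, -1.0]] F [-0.1 -0.4 -1.1] op 0.67 g 0.0
top 0.66 [627.2 306.3] [122.2  42.5] 4.2 [48.  52.1 55.8]
top 0.55 [508.5  -6.4] [119.5  37.3] 4.7 [61.3 65.4 69.2]
top 0.55 [ 429.3 -361.5] [ 14.1 126.1] 88.8 [ 5.5 12.3 17.3]
scene 0.97 [505.7  -5.5] [120.4  43.2] 2.9 [63.3 66.4 69.1]
scene 0.73 [624.9 305.6] [124.4  51. ] 2.2 [49.4 53.1 56. ]
```

{"method": "move_arm", "body": {
  "increments": [
    {"xyz": [-22.6,28.2,0],"roll": 0,"grip": 0},
    {"xyz": [-22.6,28.2,0],"roll": 0,"grip": 0},
    {"xyz": [-22.6,28.2,0],"roll": 0,"grip": 0},
    {"xyz": [-22.6,28.2,0],"roll": 0,"grip": 0},
    {"xyz": [-22.6,28.2,0],"roll": 0,"grip": 0}
  ]
}}

```text
time_s: 28.78
position: [0.5715, 0.2175, 0.1522]
tcp_rot: [[-0.999, -0.047, -0.001], [-0.047, 0.999, -0.001], [0.001, -0.001, -1.0]]
force: [-0.5, -0.7, -0.5]
opening: 0.12
grasp_force: 0.0
```

{"method": "move_arm", "body": {
  "increments": [
    {"xyz": [-22.6,28.2,0],"roll": 0,"grip": 0},
    {"xyz": [-22.6,28.2,0],"roll": 0,"grip": 0},
    {"xyz": [-22.6,28.2,0],"roll": 0,"grip": 0},
    {"xyz": [0,0,30],"roll": 0,"grip": 0},
    {"xyz": [0,0,35],"roll": 0,"grip": 0}
  ]
}}

```text
time_s: 29.2
position: [0.6388, 0.3067, 0.0896]
tcp_rot: [[-0.999, -0.05, 0.009], [-0.05, 0.999, 0.002], [-0.009, 0.002, -1.0]]
force: [-0.2, -1.0, 0.1]
opening: 0.003
grasp_force: 0.0
```

{"method": "move_arm", "body": {
  "increments": [
    {"xyz": [0,0,15],"roll": 0,"grip": 0},
    {"xyz": [0,0,0],"roll": 0,"grip": 0},
    {"xyz": [0,0,0],"roll": 0,"grip": 0}
  ]
}}

```text
time_s: 29.45
position: [0.6336, 0.3039, 0.071]
tcp_rot: [[-0.999, -0.047, -0.003], [-0.047, 0.999, -0.001], [0.003, -0.001, -1.0]]
force: [0.4, 0.3, -0.0]
opening: 0.005
grasp_force: 0.0
```

{"method": "move_arm", "body": {
  "increments": [
    {"xyz": [-3,2,0],"roll": 0,"grip": 0},
    {"xyz": [0,0,10],"roll": 0,"grip": 0},
    {"xyz": [0,0,5],"roll": 0,"grip": 0},
    {"xyz": [0,0,1.5],"roll": 0,"grip": 0},
    {"xyz": [0,0,0],"roll": 0,"grip": 0}
  ]
}}

```text
time_s: 29.87
position: [0.6363, 0.3077, 0.0562]
tcp_rot: [[-0.999, -0.049, -0.001], [-0.049, 0.999, -0.0], [0.001, -0.0, -1.0]]
force: [0.3, 0.0, -0.1]
opening: 0.004
grasp_force: 0.0
```

{"method": "move_arm", "body": {
  "increments": [
    {"xyz": [0,0,1],"roll": 0,"grip": 0},
    {"xyz": [0,0,0],"roll": 0,"grip": 0}
  ]
}}

```text
time_s: 30.03
position: [0.6368, 0.3079, 0.0557]
tcp_rot: [[-0.999, -0.049, 0.0], [-0.049, 0.999, 0.0], [-0.0, 0.0, -1.0]]
force: [0.4, 1.0, -0.7]
opening: 0.007
grasp_force: 0.0
```

{"method": "move_arm", "body": {
  "increments": [
    {"xyz": [0,0,2],"roll": 0,"grip": 0},
    {"xyz": [0,0,0.5],"roll": 0,"grip": 0},
    {"xyz": [0,0,0],"roll": 0,"grip": 0}
  ]
}}

```text
time_s: 30.28
position: [0.637, 0.308, 0.0535]
tcp_rot: [[-0.999, -0.049, 0.001], [-0.049, 0.999, 0.0], [-0.001, 0.0, -1.0]]
force: [-0.8, -0.3, 3.3]
opening: 0.005
grasp_force: 1.3
```

{"method": "move_arm", "body": {
  "increments": [
    {"xyz": [0,0,0.7],"roll": 0,"grip": 0},
    {"xyz": [0,0,0],"roll": 0,"grip": 0}
  ]
}}

```text
time_s: 30.45
position: [0.6371, 0.308, 0.0535]
tcp_rot: [[-0.999, -0.049, 0.001], [-0.049, 0.999, 0.0], [-0.001, 0.0, -1.0]]
force: [-1.3, -0.6, 5.2]
opening: 0.003
grasp_force: 2.9
```

{"method": "move_arm", "body": {
  "increments": [
    {"xyz": [6,0.3,0.3],"roll": 0,"grip": 0},
    {"xyz": [11,0.5,0],"roll": 0,"grip": 0},
    {"xyz": [11,0.5,0],"roll": 0,"grip": 0},
    {"xyz": [11,0.5,0],"roll": 0,"grip": 0},
    {"xyz": [11,0.5,0],"roll": 0,"grip": 0}
  ]
}}

```text
time_s: 30.87
position: [0.5883, 0.3081, 0.0535]
tcp_rot: [[-0.999, -0.049, 0.005], [-0.049, 0.999, 0.001], [-0.005, 0.001, -1.0]]
force: [2.0, 1.3, 5.6]
opening: 0.001
grasp_force: 2.6
```

{"method": "move_arm", "body": {
  "increments": [
    {"xyz": [11,0.5,0],"roll": 0,"grip": 0},
    {"xyz": [11,0.5,0],"roll": 0,"grip": 0},
    {"xyz": [11,0.5,0],"roll": 0,"grip": 0},
    {"xyz": [11,0.5,0],"roll": 0,"grip": 0},
    {"xyz": [7,0.3,0],"roll": 0,"grip": 0}
  ]
}}

```text
time_s: 31.28
position: [0.5366, 0.308, 0.0534]
tcp_rot: [[-0.999, -0.05, 0.004], [-0.05, 0.999, 0.001], [-0.005, 0.001, -1.0]]
force: [2.8, 0.2, 5.2]
opening: 0.004
grasp_force: 2.6
```

{"method": "move_arm", "body": {
  "increments": [
    {"xyz": [5,0,0],"roll": 0,"grip": 0},
    {"xyz": [0,0,0],"roll": 0,"grip": 0},
    {"xyz": [0,0,-3],"roll": 0,"grip": 0},
    {"xyz": [0,0,-25],"roll": 0,"grip": 30},
    {"xyz": [0,0,-35],"roll": 0,"grip": 75}
  ]
}}

```text
time_s: 31.7
position: [0.5275, 0.3061, 0.1122]
tcp_rot: [[-0.999, -0.049, -0.009], [-0.049, 0.999, -0.003], [0.009, -0.003, -1.0]]
force: [0.8, -0.0, 0.1]
opening: 0.087
grasp_force: 0.0
```

{"method": "move_arm", "body": {
  "increments": [
    {"xyz": [20,0,-10],"roll": 0,"grip": 75},
    {"xyz": [25,0,0],"roll": 0,"grip": 75},
    {"xyz": [4,0,0],"roll": 0,"grip": 75},
    {"xyz": [0,0,0],"roll": 0,"grip": 75}
  ]
}}

```text
time_s: 32.03
position: [0.4794, 0.3045, 0.1247]
tcp_rot: [[-0.999, -0.05, -0.002], [-0.05, 0.999, -0.001], [0.002, -0.001, -1.0]]
force: [0.3, 0.0, 0.2]
opening: 0.376
grasp_force: 0.0
```

```bash
python3 tp.py
```

```text
32.03 [0.4794 0.3045 0.1247] [[-0.999, -0.05, -0.002], [-0.05, 0.999, -0.001], [0.002, -0.001, -1.0]] F [0.3 0.  0.2] op 0.376 g 0.0
top 0.73 [ 429.  -361.8] [ 16.  126.1] 87.7 [-0.2 11.4 17.2]
top 0.72 [563.  309.3] [36.  38.5] 2.0 [47.7 51.8 55.7]
top 0.61 [507.6  -4.9] [119.9  39.2] 1.8 [61.3 65.3 69.3]
scene 0.67 [484.4   2.9] [ 81.3 168.4] 67.4 [62.2 66.1 69. ]
scene 0.59 [512.8 332.8] [131.5  98.6] 3.3 [49.1 53.3 56.2]
```

{"method": "move_arm", "body": {
  "increments": [
    {"xyz": [0,0.5,0],"roll": 0,"grip": 75},
    {"xyz": [0,0,0],"roll": 0,"grip": 75},
    {"xyz": [0,0,15],"roll": 0,"grip": 75},
    {"xyz": [0,0,25],"roll": 0,"grip": 75},
    {"xyz": [0,0,25],"roll": 0,"grip": 75}
  ]
}}

```text
time_s: 32.65
position: [0.4831, 0.3057, 0.0599]
tcp_rot: [[-0.999, -0.049, 0.003], [-0.049, 0.999, 0.001], [-0.003, 0.001, -1.0]]
force: [-1.0, -0.1, -0.6]
opening: 0.744
grasp_force: 0.0
```

{"method": "move_arm", "body": {
  "increments": [
    {"xyz": [0,0,15],"roll": 0,"grip": 75},
    {"xyz": [0,0,6],"roll": 0,"grip": 75},
    {"xyz": [0,0,2],"roll": 0,"grip": 60},
    {"xyz": [0,0,0],"roll": 0,"grip": 50},
    {"xyz": [0,0,0],"roll": 0,"grip": 50}
  ]
}}

```text
time_s: 33.07
position: [0.4825, 0.3056, 0.0377]
tcp_rot: [[-0.999, -0.049, 0.002], [-0.049, 0.999, 0.001], [-0.002, 0.001, -1.0]]
force: [0.2, 0.4, -0.8]
opening: 0.601
grasp_force: 0.0
```

{"method": "move_arm", "body": {
  "increments": [
    {"xyz": [0,0,0],"roll": 0,"grip": 40},
    {"xyz": [0,0,0],"roll": 0,"grip": 0},
    {"xyz": [0,0,0],"roll": 0,"grip": 0},
    {"xyz": [0,0,0],"roll": 0,"grip": 0}
  ]
}}

```text
time_s: 33.4
position: [0.4823, 0.3056, 0.0378]
tcp_rot: [[-0.999, -0.049, 0.002], [-0.049, 0.999, 0.001], [-0.002, 0.001, -1.0]]
force: [0.8, -1.4, 1.3]
opening: 0.446
grasp_force: 29.9
```

{"method": "move_arm", "body": {
  "increments": [
    {"xyz": [0,0,-15],"roll": 0,"grip": 0},
    {"xyz": [0,0,-25],"roll": 0,"grip": 0},
    {"xyz": [0,0,-20],"roll": 0,"grip": 0},
    {"xyz": [3.3,-25,0],"roll": 0,"grip": 0},
    {"xyz": [3.3,-36,0],"roll": 0,"grip": 0}
  ]
}}

```text
time_s: 33.82
position: [0.4797, 0.246, 0.0988]
tcp_rot: [[-0.999, -0.053, 0.006], [-0.053, 0.999, 0.002], [-0.006, 0.002, -1.0]]
force: [0.2, -0.8, -1.6]
opening: 0.445
grasp_force: 29.9
```

{"method": "move_arm", "body": {
  "increments": [
    {"xyz": [3.3,-36,0],"roll": 0,"grip": 0},
    {"xyz": [3.3,-36,0],"roll": 0,"grip": 0},
    {"xyz": [3.3,-36,0],"roll": 0,"grip": 0},
    {"xyz": [3.3,-36,0],"roll": 0,"grip": 0},
    {"xyz": [3.3,-36,0],"roll": 0,"grip": 0}
  ]
}}

```text
time_s: 34.23
position: [0.4701, 0.0619, 0.0972]
tcp_rot: [[-0.999, -0.05, 0.0], [-0.05, 0.999, -0.0], [-0.0, -0.0, -1.0]]
force: [0.7, -0.8, -1.0]
opening: 0.449
grasp_force: 29.9
```

{"method": "move_arm", "body": {
  "increments": [
    {"xyz": [3.3,-36,0],"roll": 0,"grip": 0},
    {"xyz": [3.3,-25,0],"roll": 0,"grip": 0},
    {"xyz": [0,-11,0],"roll": 0,"grip": 0},
    {"xyz": [0,0,0],"roll": 0,"grip": 0},
    {"xyz": [0,0,0],"roll": 0,"grip": 0}
  ]
}}

```text
time_s: 34.65
position: [0.4674, -0.0087, 0.0971]
tcp_rot: [[-0.999, -0.048, 0.0], [-0.048, 0.999, 0.0], [-0.0, 0.0, -1.0]]
force: [0.9, 0.6, -1.1]
opening: 0.446
grasp_force: 29.9
```

```bash
python3 gp.py
```

```text
34.65 [ 0.4674 -0.0087  0.0971] [[-0.999, -0.048, 0.0], [-0.048, 0.999, 0.0], [-0.0, 0.0, -1.0]] F [ 0.9  0.6 -1.1] op 0.446 g 29.9
top cl 47 [562.5  -7. ] [36.   9.3] 85.9 [106.7 109.6 112.9] xmax 0.566
scene 0.88 [519.7  24. ] [ 90.1 102.7] 2.5 [108.3 111.6 114.2]
scene 0.63 [511.9  -8.1] [110.   38.7] 4.5 [63.3 66.4 69.3]
scene cl 183 [520.8  -6.7] [86.3 41.6] 2.7 [109.  111.7 114.1] xmax 0.5627
```

Same readings as the second plate; lower by 42 mm (contact expected at TCP ≈ 55.5).

{"method": "move_arm", "body": {
  "increments": [
    {"xyz": [-1.5,0.5,20],"roll": 0,"grip": 0},
    {"xyz": [0,0,14],"roll": 0,"grip": 0},
    {"xyz": [0,0,5],"roll": 0,"grip": 0},
    {"xyz": [0,0,1.5],"roll": 0,"grip": 0},
    {"xyz": [0,0,0],"roll": 0,"grip": 0}
  ]
}}

```text
time_s: 35.27
position: [0.4689, -0.0073, 0.0567]
tcp_rot: [[-0.999, -0.051, -0.0], [-0.051, 0.999, 0.0], [0.0, 0.0, -1.0]]
force: [-0.2, -0.1, 3.5]
opening: 0.453
grasp_force: 30.0
```

{"method": "move_arm", "body": {
  "increments": [
    {"xyz": [0,0,0.8],"roll": 0,"grip": 0},
    {"xyz": [0,0,0],"roll": 0,"grip": 0}
  ]
}}

```text
time_s: 35.43
position: [0.4689, -0.0073, 0.0564]
tcp_rot: [[-0.999, -0.051, 0.0], [-0.051, 0.999, -0.0], [-0.0, -0.0, -1.0]]
force: [-1.2, -0.1, 5.9]
opening: 0.459
grasp_force: 30.0
```

{"method": "move_arm", "body": {
  "increments": [
    {"xyz": [0,0,-0.8],"roll": 0,"grip": 0},
    {"xyz": [0,0,0],"roll": 0,"grip": 50},
    {"xyz": [0,0,0],"roll": 0,"grip": 60},
    {"xyz": [0,0,0],"roll": 0,"grip": 75},
    {"xyz": [0,0,0],"roll": 0,"grip": 75}
  ]
}}

```text
time_s: 35.85
position: [0.4688, -0.008, 0.0564]
tcp_rot: [[-0.999, -0.05, -0.0], [-0.05, 0.999, 0.0], [0.0, 0.0, -1.0]]
force: [0.5, -0.5, 0.1]
opening: 0.641
grasp_force: 0.0
```

{"method": "move_arm", "body": {
  "increments": [
    {"xyz": [0,0,-20],"roll": 0,"grip": 75},
    {"xyz": [0,0,-40],"roll": 0,"grip": 75},
    {"xyz": [0,0,-40],"roll": 0,"grip": 75},
    {"xyz": [0,40,-20],"roll": 0,"grip": 75},
    {"xyz": [0,40,0],"roll": 0,"grip": 75}
  ]
}}

```text
time_s: 36.27
position: [0.4692, 0.0678, 0.1795]
tcp_rot: [[-0.999, -0.044, 0.011], [-0.044, 0.999, -0.001], [-0.011, -0.002, -1.0]]
force: [1.0, 0.5, -0.1]
opening: 0.748
grasp_force: 0.0
```

{"method": "move_arm", "body": {
  "increments": [
    {"xyz": [0,40,0],"roll": 0,"grip": 75},
    {"xyz": [0,40,0],"roll": 0,"grip": 75},
    {"xyz": [0,0,0],"roll": 0,"grip": 75},
    {"xyz": [0,0,0],"roll": 0,"grip": 75}
  ]
}}

```text
time_s: 36.6
position: [0.4604, 0.1508, 0.175]
tcp_rot: [[-0.999, -0.054, -0.0], [-0.054, 0.999, -0.0], [0.0, -0.0, -1.0]]
force: [0.3, 0.0, -1.0]
opening: 0.747
grasp_force: 0.0
```

```bash
python3 tp.py
python3 - <<'E'
import cv2
a=cv2.imread('pics/tp.png'); b=cv2.imread('pics/tp2.png')
cv2.imwrite('pics/fin.png',cv2.hconcat([cv2.resize(a[80:280,80:430],None,fx=1.1,fy=1.1),cv2.resize(b[120:320,130:480],None,fx=1.1,fy=1.1)]))
E
```

```text
36.6 [0.4604 0.1508 0.175 ] [[-0.999, -0.054, -0.0], [-0.054, 0.999, -0.0], [0.0, -0.0, -1.0]] F [ 0.3  0.  -1. ] op 0.747 g 0.0
top 0.73 [507.1  -2.4] [120.6  44.3] 1.4 [64.3 68.2 72.3]
scene 0.73 [498.2  17.9] [134.2  90.9] 2.3 [66.5 69.2 72.1]
scene 0.56 [512.5 -29.5] [43.8 19.2] 30.2 [ 7.  34.3 59.9]
```

View pics/fin.png

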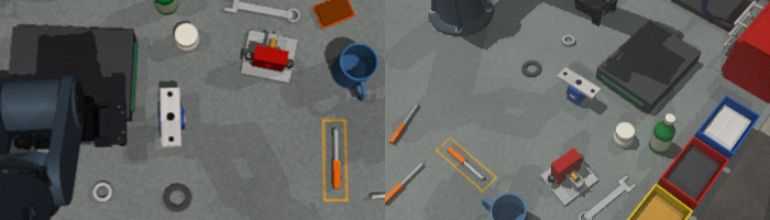

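The final views show one flat pile on the blue block, the drift inside the yellow outline, an empty surface plate, and everything else upright.

```bash
python3 -c "
from rig import bot
print(bot.hand_in())"
```

```text
the job is handed in; nothing more can be done
None
```

I pushed the bushing about 27 mm, clear of the bore, laid the drift inside the yellow outline, piled all three plates flat on the blue block, tipped nothing over and handed the job in; no verdict came back.

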